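# Stack the dried tumblers

## Robot

A 6-joint arm with a two-finger parallel gripper is mounted at the origin on the work surface. World frame = base frame: x ahead of the robot, y to its left, z up, the work surface at z = 0. Lengths are in m, angles in rad, forces in N, time in s.
With the tool pointing down it reaches from about 0.425 to 0.95 m from the base axis. Payload 3.5 kg.
Tool frame: the origin (TCP) lies on the mounting face of the last link; the fingertips stand 173 mm ahead of it and the grasp point (between the pads) lies 155 mm ahead of it; z points along the fingers, x is the direction in which the jaws open and shut, and the axes are right-handed (so a half turn about z gives the same grasp; the last joint's range is limited). The gripper opens to 85 mm and grips with 20 to 120 N. Pads are 22 mm wide; open, the fingers measure 114 mm over their backs; the gripper's body (76 mm by 85 mm) begins 54 mm behind the grasp point. The pads swing forward as they close: fully open they stand 13 mm farther back than shut.
Start: joints at [-1.368, 0.286, 1.577, -0, 1.279, -0.15], TCP at [0.233, -0.633, 0.405] pointing down, gripper open.
Joint ranges: [-2.77, 2.77], [-0.9, 2.22], [0.21, 2.48], [-1.53, 4.67], [0.24, 2.81], [-2.84, 2.84]. Speed limits (rad/s): [2.79, 2.79, 3.14, 3.14, 3.14, 3.14].

## Interface

Orientations are given as a unit quaternion [x, y, z, w].
In Python, from plant import get_state, read_camera, sign_off gives the robot as it stands.
- The arm moves only by the shell command python3 -m jog 'ROWS' [FORCE]. ROWS is JSON, a list of rows, each an object of numbers: "grip": the closure, from 0 (fully open) to 1 (shut); "x", "y", "z": the shift along the tool's x, y, z in mm; "rx", "ry", "rz": the turn, a rotation vector about the tool's x, y, z in degrees. A call has 1 to 8 rows; each row shifts and turns the commanded pose from where the row before left it, along the tool's axes as they then stand; what a row does not reach is not made up. A row lasts 1/12 s, in which the tool goes at most 41.7 mm and 7.16 degrees, less where a joint would pass 70% of its speed; a pose out of reach is approached as far as the arm can. A call with a gripper value outside its range is refused whole. The fingers move at their own pace and stop on an object; FORCE is the grip in N (left out, the last holds). Time passes only in rows, so rows that do not move let the fingers close. It gives the time, the measured TCP pose, the force and the opening at its end, in the units of the state.
- get_state(): the state, without advancing time (a new reading comes with each control period).
- read_camera(name): name is "scene" or "top"; returns a dict with "frame" (384x512x3 uint8, red, green, blue), "intrinsics" (3x3 intrinsics, pixels), "R" (3x3) and "t" (3): a world point X has camera coordinates R X + t. Camera axes: x right, y down, z forward; pixel columns grow to the right and rows downward; lengths in m; the calibration is good to about 2 mm. A picture is of the moment at which its call begins. There is no depth.
- sign_off(): hands the job in, once; it reports no verdict.
The state is a dict: "time": time; "qpos": joint angles; "dq": joint speeds; "joint_efforts": joint torques, N m; "eef_pos": TCP position; "tcp_rot": TCP orientation; "contact_force": force on the tool from outside, world axes, zero at the start; "wrist_torque": the same for the moment, N m; "opening": opening from 0.0 (shut) to 1.0 (fully open).
Only numpy, scipy, OpenCV 4.12 (cv2) and the standard library are available. Lean on these libraries where they do the work, as an engineer would, in place of code of your own. Each camera call takes 0.05 s, during which the arm holds its last target.

## Task

Take the two finished tumblers off the sloping drying rack and nest them, open end up, into the tumbler that stands on the bench, so that all three make one straight upright stack with each foot fully home in the tumbler below. Set them in gently, keep the bottom tumbler about where it stands, and leave the knob on the rack and the other things on the bench alone.

Things in the scene. Friction and masses are not known exactly. Their poses are not given: they have to be found in the camera images.
- tumbler_bench: turned wooden tumbler, 86 mm tall, loose: narrow foot (38 mm across, 44 at 36 mm up), shoulder from 36 to 41 mm up, wider body above 60-62 mm across, 52 inside, inner floor 41 mm up. Origin: centre of its underside; z: up its axis to the mouth. Stands on the bench. Nested, a tumbler's shoulder rests on the rim below, its origin 46 mm above the lower one's origin.
- tumbler_1: turned wooden tumbler, 86 mm tall, loose: narrow foot (38 mm across, 44 at 36 mm up), shoulder from 36 to 41 mm up, wider body above 60-62 mm across, 52 inside, inner floor 41 mm up. Origin: centre of its underside; z: up its axis to the mouth. In one of the rack's bores, hanging by its shoulder, leaning 35 degrees, mouth up and towards the rack's front; its top 48 mm stands clear of the plank.
- tumbler_2: turned wooden tumbler, 86 mm tall, loose: narrow foot (38 mm across, 44 at 36 mm up), shoulder from 36 to 41 mm up, wider body above 60-62 mm across, 52 inside, inner floor 41 mm up. Origin: centre of its underside; z: up its axis to the mouth. Same as tumbler_1, in another bore of the rack.
- rack: fixed drying rack: plywood plank 100 x 345 x 18 mm sloping 35 degrees, low at its front (its -x, towards the robot), on 16 mm wide end stands. Three 49 mm bores square to the plank at y = -115, 0, +115 mm. Origin: on the bench below the plank's middle; the plank's top face is 88 mm above it, its normal up and to -x.
- knob: bystander: solid turned wooden furniture knob with a domed closed top, hanging in the third bore; 67 mm tall, 58 mm across, with the same foot as the tumblers but only about 30 mm above the plank. Origin: centre of its underside, z along its axis.
- jar: bystander: closed amber glass jar of finish with a steel cap, 64 mm across, 75 mm tall. Origin: centre of its underside.
- gouge: bystander: turning gouge lying on the bench, 260 mm long, wooden handle (-x) 130 x 22 mm and steel blade (+x). Origin: under the joint of handle and blade.
- blank: bystander: round wooden blank 70 mm across, 60 mm tall. Origin: centre of its underside.
Not all that is in view belongs to the job. What is shaped like the tumbler_1 but yellow is not meant.

How it is judged:
By the outcome, as a careful person would: the job done as asked, in the order asked, and still so for the second after the job is handed in, with the robot touching nothing.
It also fails if it takes over 69 s, if anything falls off the work surface, if the arm or the gripper's body presses on something with over 40 N, if the wrist force passes 120 N, or if a joint passes its speed limit or range.

## Working session

There is one attempt and no reset: what is moved stays moved. The work goes in short steps, Python scripts to look and compute and a shell command to move; the robot and the scene stay as the last step left them, time stands still between calls to the robot, and variables do not carry over. Pictures are saved under pics/ and viewed, and the job is handed in when it is done.

```bash
ls; mkdir -p pics; python3 - <<'E'
from plant import get_state, read_camera
import cv2,numpy as np
for n in ("scene","top"):
    c=read_camera(n); cv2.imwrite(f"pics/{n}0.png",c["frame"][:,:,::-1]); np.savez(f"{n}0.npz",**{k:np.array(v) for k,v in c.items()})
    print(n,c["intrinsics"],c["R"],c["t"])
print(get_state())
E
```

```text
pics
scene [[370.15422382   0.         249.7699741 ]
 [  0.         370.15422382 194.85690652]
 [  0.           0.           1.        ]] [[ 0.71215376  0.70198489 -0.00736411]
 [ 0.36205373 -0.37624516 -0.85285208]
 [-0.60145999  0.60469561 -0.52210066]] [-0.36915778 -0.1810767   1.40497632]
top [[417.75821536   0.         255.17754786]
 [  0.         417.75821536 193.33593406]
 [  0.           0.           1.        ]] [[-1.54637529e-03 -9.99998540e-01 -7.27646881e-04]
 [-9.97314650e-01  1.59550225e-03 -7.32184631e-02]
 [ 7.32195172e-02  6.12469672e-04 -9.97315661e-01]] [-0.05088132  0.6090324   1.24239044]
{'time': 0.1, 'qpos': array([-1.36801028e+00,  2.87098115e-01,  1.57802903e+00, -5.14745240e-06,
        1.27857996e+00, -1.50003510e-01]), 'dq': array([ 8.22333501e-05, -2.32509608e-03, -4.72974841e-03,  1.12885650e-03,
        1.05775369e-03, -1.23861589e-03]), 'joint_efforts': array([ 6.60789683e-04, -4.07298231e+01, -2.93698686e+01, -1.61101379e-04,
        3.41009872e-03,  1.30828698e-05]), 'eef_pos': array([ 0.23320324, -0.63319613,  0.40347192]), 'tcp_rot': array([ 8.20218505e-01, -5.72049374e-01, -7.68733708e-04, -7.25796403e-04]), 'contact_force': array([ 0.13922305,  0.57062797, -0.65680364]), 'wrist_torque': array([ 0.02370996, -0.01415794, -0.03458471]), 'opening': 1.0010114539123076}
```

View pics/scene0.png

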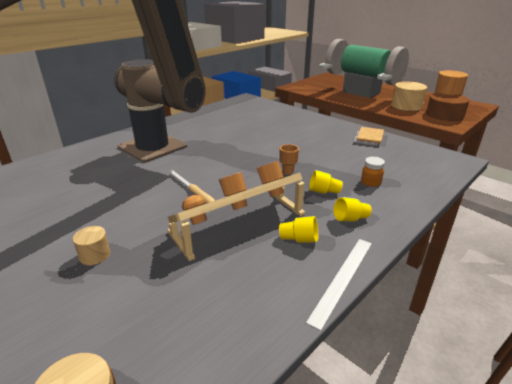

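View pics/top0.png

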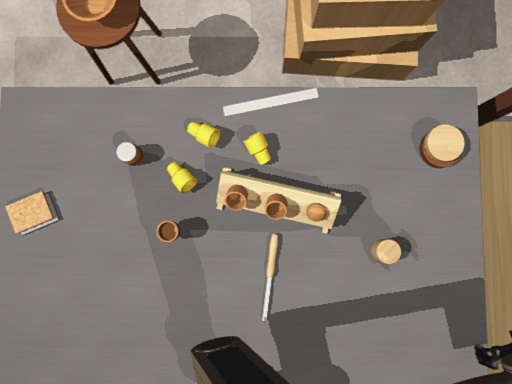

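The scene picture shows the bench tumbler at about (289,158), with the rack tumblers at (233,190) and (271,180) and the knob at (194,208). In the top view they are at (168,232), (276,207), (236,197) and (317,212). Next I'll zoom in and fit the poses.

```bash
python3 - <<'E'
import cv2,numpy as np
a=np.load("top0.npz")["frame"][:,:,::-1]; b=np.load("scene0.npz")["frame"][:,:,::-1]
cv2.imwrite("pics/tc.png",cv2.resize(a[155:255,145:345],None,fx=4,fy=4,interpolation=cv2.INTER_CUBIC))
cv2.imwrite("pics/sc.png",cv2.resize(b[135:265,160:320],None,fx=4.5,fy=4.5,interpolation=cv2.INTER_CUBIC))
E
```

```text
(no output)
```

View pics/tc.png

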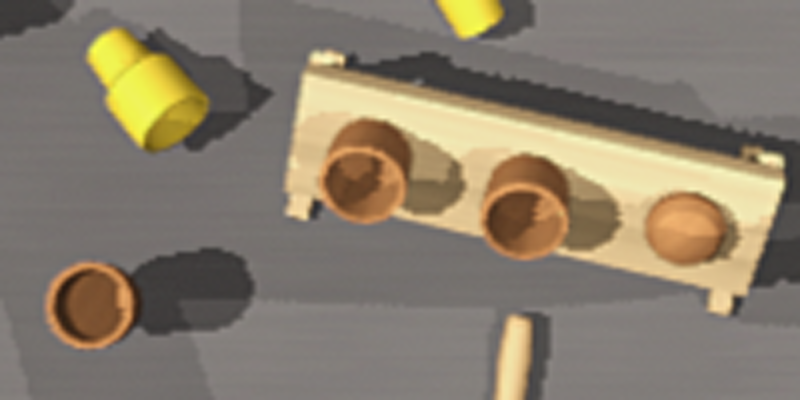

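View pics/sc.png

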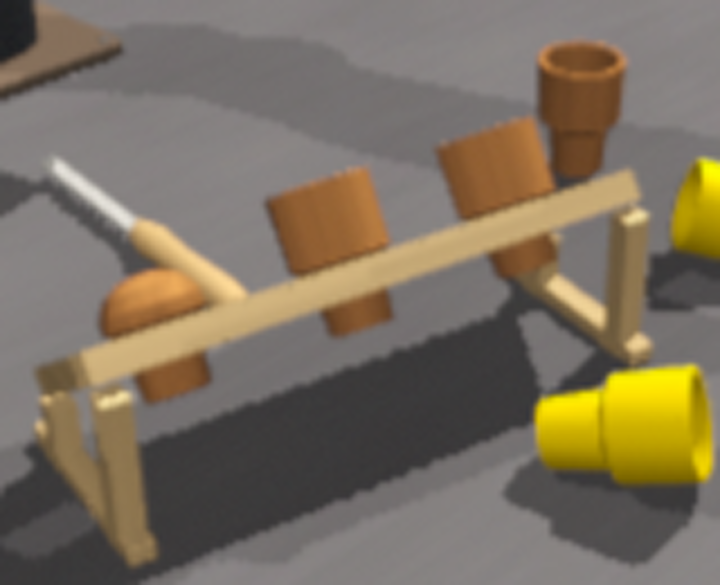

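```bash
cat > h.py <<'E'
import numpy as np,cv2
from scipy.optimize import least_squares
from scipy.spatial.transform import Rotation as Ro
D={n:dict(np.load(n+"0.npz")) for n in("top","scene")}
def proj(n,X):
    d=D[n];c=np.atleast_2d(X)@d["R"].T+d["t"];p=c@d["intrinsics"].T;return p[:,:2]/p[:,2:]
a=np.radians(35);N=np.array([-np.sin(a),0,np.cos(a)]);U=np.array([np.cos(a),0,np.sin(a)])
def rp(u,y,h): return np.array([0,0,.088])+u*U+h*N+np.array([0,y,0])   # rack frame
def rw(P,q): c,s=np.cos(q[2]),np.sin(q[2]);return np.array([[c,-s,0],[s,c,0],[0,0,1]])@P+np.array([q[0],q[1],0])
def ct(u,v):return np.array([145+(u+.5)/4-.5,155+(v+.5)/4-.5])
def cs(u,v):return np.array([160+(u+.5)/4.5-.5,135+(v+.5)/4.5-.5])
def ray(n,uv,z):
    d=D[n];r=d["R"].T@np.linalg.inv(d["intrinsics"])@np.array([*uv,1]);C=-d["R"].T@d["t"];return C+r*(z-C[2])/r[2]
E
cat > fit.py <<'E'
from h import *
obs=[("top",ct(365,185),rp(0,.115,.048)),("top",ct(527,219),rp(0,0,.048)),
("scene",cs(486,133),rp(0,.115,.048)),("scene",cs(316,187),rp(0,0,.048)),
("top",ct(290,188),rp(-.05,.1725,0)),("top",ct(745,293),rp(-.05,-.1725,0)),("top",ct(310,68),rp(.05,.1725,0)),("top",ct(785,165),rp(.05,-.1725,0)),
("scene",cs(632,172),rp(.05,.1725,0)),("scene",cs(80,352),rp(.05,-.1725,0))]
f=lambda q:np.concatenate([proj(n,rw(P,q))[0]-p for n,p,P in obs])
s=least_squares(f,[.6,0,0],loss='soft_l1');print(s.x,np.degrees(s.x[2]));print(f(s.x).reshape(-1,2).round(1))
f2=lambda b:np.concatenate([proj("top",[*b,.086])[0]-ct(92,305),proj("scene",[*b,.086])[0]-cs(581,64)])
b=least_squares(f2,[.5,.1]);print(b.x,b.fun, ray("top",ct(92,305),.086),ray("scene",cs(581,64),.086))
for y in(.115,0):print(rw(rp(0,y,.048),s.x),rw(rp(0,y,0),s.x))
# overlay
q=s.x
for n in D:
    im=np.ascontiguousarray(D[n]["frame"][:,:,::-1]);k=4;im=cv2.resize(im,None,fx=k,fy=k,interpolation=cv2.INTER_CUBIC)
    def pl(P): 
        pp=(proj(n,P)+.5)*k-.5;cv2.polylines(im,[np.int32(pp*8)],True,(255,0,255),1,cv2.LINE_AA,3)
    t=np.linspace(0,2*np.pi,40)
    for y in(.115,0,-.115):
        for h,r in((.048,.031),(.003,.030),(-.038,.019)):
            if y<0 and h>.04: continue
            pl([rw(rp(r*np.cos(x),y+r*np.sin(x),h),q) for x in t])
    pl([rw(rp(u,y,0),q) for u,y in((-.05,-.1725),(.05,-.1725),(.05,.1725),(-.05,.1725))])
    for z,r in((.086,.031),(.041,.03),(0,.019)): pl([[b.x[0]+r*np.cos(x),b.x[1]+r*np.sin(x),z] for x in t])
    c=(155,255,145,345) if n=="top" else (135,265,160,320)
    cv2.imwrite(f"pics/ov_{n}.png",im[c[0]*k:c[1]*k,c[2]*k:c[3]*k])
E
python3 fit.py
```

```text
[ 0.58367048 -0.11567014 -0.22490875] -12.886321911603384
[[-0.3 -0.8]
 [-0.3 -0.1]
 [-0.4  0.9]
 [ 0.   0.2]
 [-0.6 -0.1]
 [ 0.7 -0.2]
 [-0.9  0.5]
 [ 0.5  3.3]
 [-0.1  0.2]
 [ 0.2  0.9]]
[0.49785686 0.1980936 ] [ 0.09080164 -0.24047698 -0.12555186 -0.60637587] [0.49717306 0.19834354 0.086     ] [0.5011074  0.19477217 0.086     ]
[0.58247922 0.00257356 0.1273193 ] [ 0.60931749 -0.00356648  0.088     ]
[ 0.55683221 -0.1095301   0.1273193 ] [ 0.58367048 -0.11567014  0.088     ]
```

View pics/ov_top.png

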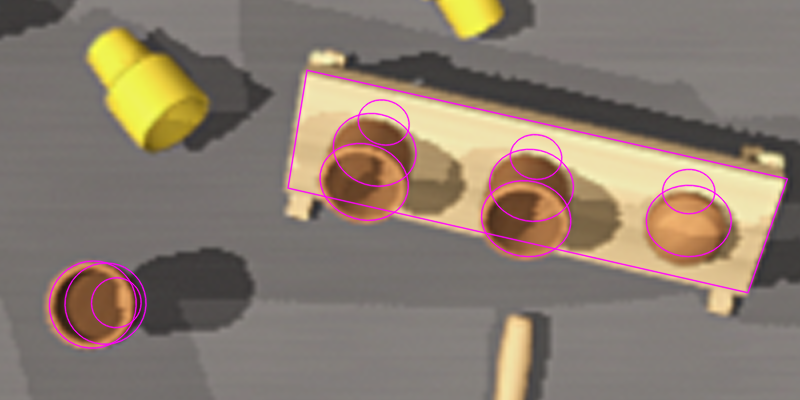

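View pics/ov_scene.png

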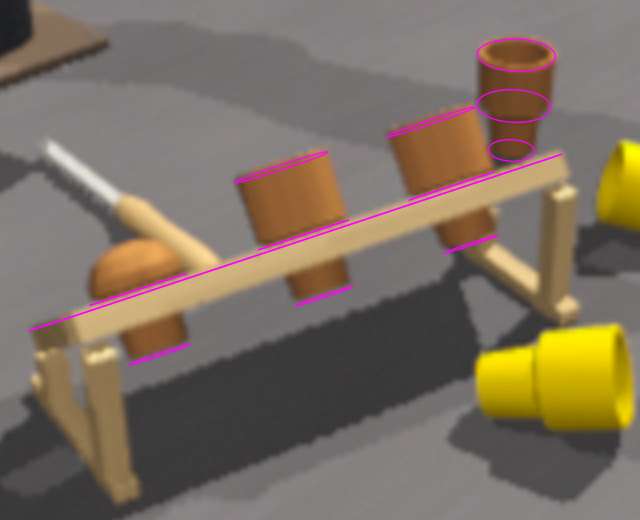

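The overlays agree with both pictures to 1–2 mm. Next I'll compute the grasp poses and a helper that turns a target into tool-frame deltas.

```bash
cat >> h.py <<'E'
Q=np.array([0.58367,-0.11567,-0.22491]); B=np.array([.4983,.1979])
c,s=np.cos(Q[2]),np.sin(Q[2]);RZ=np.array([[c,-s,0],[s,c,0],[0,0,1]])
NW=RZ@N; YW=RZ@np.array([0,1,0])
def fr(z,x):
    x=x-z*(x@z);x/=np.linalg.norm(x);return np.stack([x,np.cross(z,x),z],1)
RT=fr(-NW,-YW)             # tilted tool
RD=fr(np.array([0,0,-1.]),-YW)
def tilt(y,h): return rw(rp(0,y,h),Q)
def delta(p,R):
    from plant import get_state
    s=get_state();Rc=Ro.from_quat(s["tcp_rot"]).as_matrix()
    rv=np.degrees(Ro.from_matrix(Rc.T@R).as_rotvec())
    print("t",round(s["time"],2),"pos",s["eef_pos"].round(4),"open",round(float(s["opening"]),3),"F",s["contact_force"].round(1),"q",s["qpos"].round(2))
    dw=np.array(p)-s["eef_pos"]
    print("rotvec",rv.round(2),"| world d mm",(dw*1e3).round(1),"| tool-now mm",(Rc.T@dw*1e3).round(1),"| tool-after-rot mm",(R.T@dw*1e3).round(1))
E
python3 - <<'E'
from h import *
delta(tilt(.115,.28),RT); print(tilt(.115,.28),tilt(.115,.181),tilt(0,.181))
E
```

```text
t 0.1 pos [ 0.2332 -0.6332  0.4035] open 1.001 F [ 0.1  0.6 -0.7] q [-1.37  0.29  1.58 -0.    1.28 -0.15]
rotvec [34.03 10.22 32.02] | world d mm [219.6 665.4 -86.1] | tool-now mm [-548.4 -435.9   87.4] | tool-after-rot mm [-697.7   -4.4  108.2]
[0.45276062 0.03225074 0.31736257] [0.50811453 0.01958683 0.23626652] [ 0.48246739 -0.0925168   0.23626652]
```

```bash
python3 -m jog '[{"x":-24,"y":-32},{"x":-24,"y":-32},{"x":-24,"y":-32},{"x":-24,"y":-32},{"x":-24,"y":-32},{"x":-24,"y":-32},{"x":-24,"y":-32},{"x":-24,"y":-32}]' 30
python3 -m jog '[{"x":-24,"y":-32},{"x":-24,"y":-32},{"rx":4.9,"ry":1.5,"rz":4.6},{"rx":4.9,"ry":1.5,"rz":4.6},{"rx":4.9,"ry":1.5,"rz":4.6},{"rx":4.9,"ry":1.5,"rz":4.6},{"rx":4.9,"ry":1.5,"rz":4.6},{"rx":4.9,"ry":1.5,"rz":4.6}]'
python3 -c "
from h import *
delta(tilt(.115,.28),RT)"
```

```text
t 0.1 pos [ 0.2332 -0.6332  0.4035] open 1.001 F [ 0.1  0.6 -0.7] q [-1.37  0.29  1.58 -0.    1.28 -0.15]
rotvec [34.03 10.22 32.02] | world d mm [219.6 665.4 -86.1] | tool-now mm [-548.4 -435.9   87.4] | tool-after-rot mm [-697.7   -4.4  108.2]$[0]: bad value
$[0]: bad value
```

```bash
python3 -m jog '[{"grip":0,"x":-24,"y":-32,"z":0,"rx":0,"ry":0,"rz":0},{"grip":0,"x":-24,"y":-32,"z":0,"rx":0,"ry":0,"rz":0}]' 30
python3 -m jog --help | head
```

```text
time: 0.27
eef_pos: [0.2759, -0.5665, 0.4034]
tcp_rot: [0.819, -0.573, -0.001, -0.001]
contact_force: [0.4, -0.1, -1.2]
opening: 1.001invalid input: not JSON, or not a number
```

```bash
python3 -m jog '[{"grip":0,"x":-24,"y":-32,"z":0,"rx":0,"ry":0,"rz":0},{"grip":0,"x":-24,"y":-32,"z":0,"rx":0,"ry":0,"rz":0},{"grip":0,"x":-24,"y":-32,"z":0,"rx":0,"ry":0,"rz":0},{"grip":0,"x":-24,"y":-32,"z":0,"rx":0,"ry":0,"rz":0},{"grip":0,"x":-24,"y":-32,"z":0,"rx":0,"ry":0,"rz":0},{"grip":0,"x":-24,"y":-32,"z":0,"rx":0,"ry":0,"rz":0},{"grip":0,"x":-24,"y":-32,"z":0,"rx":0,"ry":0,"rz":0},{"grip":0,"x":-24,"y":-32,"z":0,"rx":0,"ry":0,"rz":0}]' 30
python3 -m jog '[{"grip":0,"x":0,"y":0,"z":0,"rx":4.9,"ry":1.5,"rz":4.6},{"grip":0,"x":0,"y":0,"z":0,"rx":4.9,"ry":1.5,"rz":4.6},{"grip":0,"x":0,"y":0,"z":0,"rx":4.9,"ry":1.5,"rz":4.6},{"grip":0,"x":0,"y":0,"z":0,"rx":4.9,"ry":1.5,"rz":4.6},{"grip":0,"x":0,"y":0,"z":0,"rx":4.9,"ry":1.5,"rz":4.6},{"grip":0,"x":0,"y":0,"z":0,"rx":4.9,"ry":1.5,"rz":4.6},{"grip":0,"x":0,"y":0,"z":0,"rx":4.9,"ry":1.5,"rz":4.6}]'
python3 -c "
from h import *
delta(tilt(.115,.28),RT)"
```

```text
time: 0.93
eef_pos: [0.4511, -0.2957, 0.4043]
tcp_rot: [0.82, -0.572, -0.0, -0.0]
contact_force: [0.6, 0.3, 0.1]
opening: 1.002
time: 1.52
eef_pos: [0.4504, -0.2975, 0.4042]
tcp_rot: [-0.591, 0.747, -0.24, 0.189]
contact_force: [1.0, 0.1, -1.1]
opening: 0.998
t 1.52 pos [ 0.4504 -0.2975  0.4042] open 0.998 F [ 1.   0.1 -1.1] q [-0.82 -0.1   2.02  0.49  0.75  0.7 ]
rotvec [-0.56 -0.37 -0.33] | world d mm [  2.3 329.7 -86.8] | tool-now mm [-321.5  110.3   27.1] | tool-after-rot mm [-321.9  108.2   30.2]
```

```bash
python3 -m jog '[{"grip":0,"x":0,"y":0,"z":0,"rx":-0.5,"ry":-0.4,"rz":-0.3},{"grip":0,"x":-36,"y":12,"z":0,"rx":0,"ry":0,"rz":0},{"grip":0,"x":-36,"y":12,"z":0,"rx":0,"ry":0,"rz":0},{"grip":0,"x":-36,"y":12,"z":0,"rx":0,"ry":0,"rz":0},{"grip":0,"x":-36,"y":12,"z":0,"rx":0,"ry":0,"rz":0},{"grip":0,"x":-36,"y":12,"z":0,"rx":0,"ry":0,"rz":0},{"grip":0,"x":-36,"y":12,"z":0,"rx":0,"ry":0,"rz":0},{"grip":0,"x":-36,"y":12,"z":10,"rx":0,"ry":0,"rz":0}]'
python3 -m jog '[{"grip":0,"x":-36,"y":12,"z":10,"rx":0,"ry":0,"rz":0},{"grip":0,"x":-34,"y":12,"z":10,"rx":0,"ry":0,"rz":0},{"grip":0,"x":0,"y":0,"z":0,"rx":0,"ry":0,"rz":0}]'
python3 - <<'E'
from h import *
delta(tilt(.115,.28),RT)
from plant import read_camera
for n in("top","scene"):
    c=read_camera(n);k=4;cc=(135,265,160,320) if n=="scene" else (155,305,145,345)
    im=c["frame"][cc[0]:cc[1],cc[2]:cc[3],::-1];cv2.imwrite(f"pics/a_{n}.png",cv2.resize(im,None,fx=k,fy=k,interpolation=cv2.INTER_CUBIC))
E
```

```text
time: 2.18
eef_pos: [0.4437, -0.0364, 0.3494]
tcp_rot: [-0.597, 0.744, -0.235, 0.187]
contact_force: [0.4, -0.8, -0.3]
opening: 1.005
time: 2.43
eef_pos: [0.4498, 0.0368, 0.3142]
tcp_rot: [-0.601, 0.743, -0.231, 0.184]
contact_force: [-0.4, 0.6, -1.1]
opening: 1.001
t 2.43 pos [0.4498 0.0368 0.3142] open 1.001 F [-0.4  0.6 -1.1] q [-0.14 -0.21  2.29 -0.1   0.47  1.72]
rotvec [0.68 0.24 0.69] | world d mm [ 3.  -4.5  3.1] | tool-now mm [ 3.8 -4.9 -0.4] | tool-after-rot mm [ 3.8 -5.  -0.3]
```

View pics/a_scene.png

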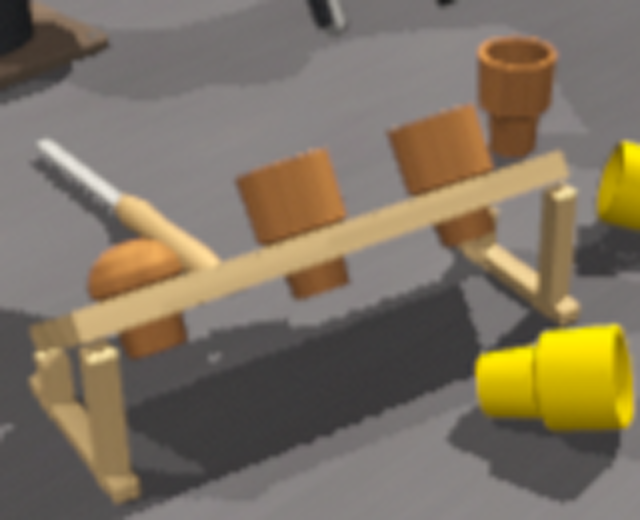

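The scene view shows the rack things where they were, with the fingers still out to the upper left at about (325,15). I'll correct the pose and go in along the axis.

```bash
python3 -m jog '[{"grip":0,"x":3.8,"y":-5,"z":0,"rx":0.7,"ry":0.2,"rz":0.7},{"grip":0,"x":0,"y":0,"z":20,"rx":0,"ry":0,"rz":0},{"grip":0,"x":0,"y":0,"z":20,"rx":0,"ry":0,"rz":0},{"grip":0,"x":0,"y":0,"z":0,"rx":0,"ry":0,"rz":0}]'
python3 -c "
from h import *
delta(tilt(.115,.24),RT)"
```

```text
time: 2.87
eef_pos: [0.4781, 0.02, 0.2869]
tcp_rot: [-0.589, 0.749, -0.238, 0.189]
contact_force: [-0.2, 0.1, -1.1]
opening: 1.0
t 2.87 pos [0.4781 0.02   0.2869] open 1.0 F [-0.2  0.1 -1.1] q [-0.16 -0.09  2.25 -0.11  0.37  1.73]
rotvec [-0.4  -0.29 -0.61] | world d mm [-3.   7.2 -2.3] | tool-now mm [-6.3  5.1 -0.7] | tool-after-rot mm [-6.3  5.  -0.7]
```

```bash
python3 -m jog '[{"grip":0,"x":-6,"y":5,"z":0,"rx":-0.4,"ry":-0.3,"rz":-0.6},{"grip":0,"x":0,"y":0,"z":0,"rx":0,"ry":0,"rz":0},{"grip":0,"x":0,"y":0,"z":0,"rx":0,"ry":0,"rz":0},{"grip":0,"x":0,"y":0,"z":0,"rx":0,"ry":0,"rz":0}]'
python3 -c "
from h import *
delta(tilt(.115,.24),RT)"
```

```text
time: 3.2
eef_pos: [0.4747, 0.0289, 0.2865]
tcp_rot: [-0.595, 0.744, -0.236, 0.19]
contact_force: [0.5, -0.4, 0.4]
opening: 1.004
t 3.2 pos [0.4747 0.0289 0.2865] open 1.004 F [ 0.5 -0.4  0.4] q [-0.15 -0.1   2.26 -0.12  0.37  1.74]
rotvec [-0.29  0.17  0.12] | world d mm [ 0.4 -1.8 -1.9] | tool-now mm [1.6 0.4 2. ] | tool-after-rot mm [1.6 0.4 2. ]
```

```bash
python3 -m jog '[{"grip":0,"x":1.5,"y":0,"z":15,"rx":0,"ry":0,"rz":0},{"grip":0,"x":0,"y":0,"z":15,"rx":0,"ry":0,"rz":0},{"grip":0,"x":0,"y":0,"z":15,"rx":0,"ry":0,"rz":0},{"grip":0,"x":0,"y":0,"z":14,"rx":0,"ry":0,"rz":0},{"grip":0,"x":0,"y":0,"z":0,"rx":0,"ry":0,"rz":0},{"grip":0,"x":0,"y":0,"z":0,"rx":0,"ry":0,"rz":0},{"grip":0,"x":0,"y":0,"z":0,"rx":0,"ry":0,"rz":0}]'
python3 - <<'E'
from h import *
delta(tilt(.115,.181),RT)
from plant import read_camera
for n in("top","scene"):
    c=read_camera(n);k=4;cc=(135,265,160,320) if n=="scene" else (155,305,145,345)
    im=c["frame"][cc[0]:cc[1],cc[2]:cc[3],::-1];cv2.imwrite(f"pics/b_{n}.png",cv2.resize(im,None,fx=k,fy=k,interpolation=cv2.INTER_CUBIC))
E
```

```text
time: 3.78
eef_pos: [0.5076, 0.0202, 0.2381]
tcp_rot: [-0.595, 0.744, -0.236, 0.19]
contact_force: [0.4, 0.8, 0.8]
opening: 0.999
t 3.78 pos [0.5076 0.0202 0.2381] open 0.999 F [0.4 0.8 0.8] q [-0.15  0.06  2.2  -0.14  0.26  1.76]
rotvec [-0.25  0.18  0.13] | world d mm [ 0.6 -0.6 -1.8] | tool-now mm [0.5 0.5 1.9] | tool-after-rot mm [0.5 0.5 1.9]
```

View pics/b_scene.png

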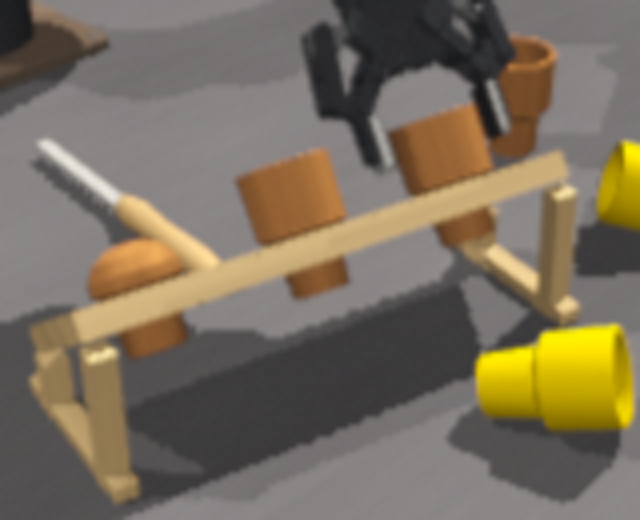

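View pics/b_top.png

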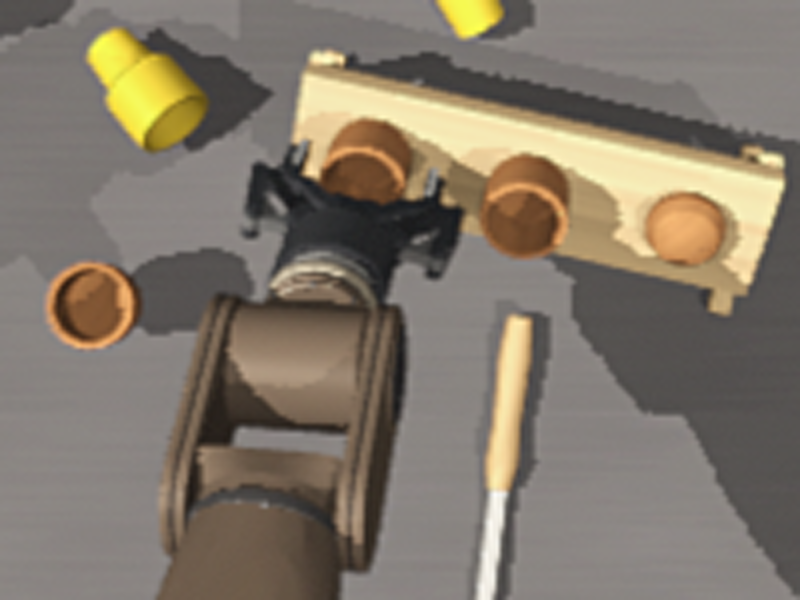

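The fingers straddle the left tumbler: in the top view the tips are at (300,155) and (433,183), about the mouth at (366,170). Joint 5 is near its limit, so I won't go deeper. Closing.

```bash
python3 -m jog '[{"grip":1,"x":0,"y":0,"z":0,"rx":0,"ry":0,"rz":0},{"grip":1,"x":0,"y":0,"z":0,"rx":0,"ry":0,"rz":0},{"grip":1,"x":0,"y":0,"z":0,"rx":0,"ry":0,"rz":0},{"grip":1,"x":0,"y":0,"z":0,"rx":0,"ry":0,"rz":0},{"grip":1,"x":0,"y":0,"z":0,"rx":0,"ry":0,"rz":0},{"grip":1,"x":0,"y":0,"z":0,"rx":0,"ry":0,"rz":0}]' 35
python3 - <<'E'
from h import *
delta(tilt(.115,.181),RT)
from plant import read_camera
for n in("scene",):
    c=read_camera(n);k=4;cc=(135,265,160,320) if n=="scene" else (155,305,145,345)
    im=c["frame"][cc[0]:cc[1],cc[2]:cc[3],::-1];cv2.imwrite(f"pics/c_{n}.png",cv2.resize(im,None,fx=k,fy=k,interpolation=cv2.INTER_CUBIC))
E
```

```text
time: 4.38
eef_pos: [0.5076, 0.0203, 0.2381]
tcp_rot: [-0.595, 0.744, -0.236, 0.19]
contact_force: [-5.3, 1.4, 6.2]
opening: 0.73
t 4.38 pos [0.5076 0.0203 0.2381] open 0.73 F [-5.3  1.4  6.2] q [-0.15  0.06  2.2  -0.14  0.26  1.77]
rotvec [-0.24  0.19  0.14] | world d mm [ 0.5 -0.8 -1.8] | tool-now mm [0.6 0.5 1.9] | tool-after-rot mm [0.6 0.5 1.9]
```

View pics/c_scene.png

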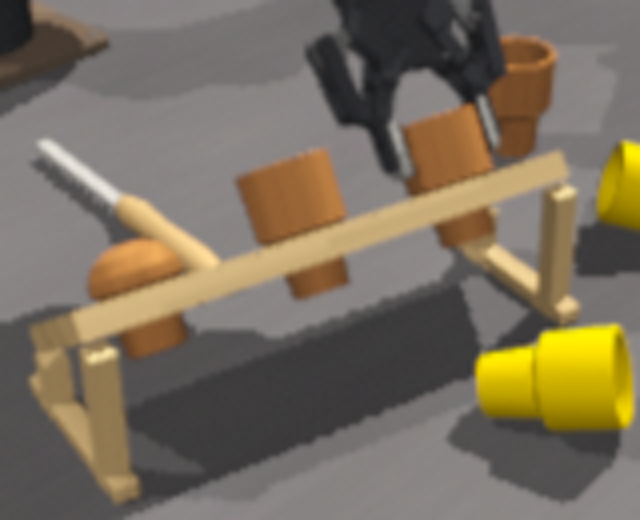

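The opening is 0.73, or 62 mm, so the body is held. I'll pull it out along the bore axis.

```bash
python3 -m jog '[{"grip":1,"x":0,"y":0,"z":-4,"rx":0,"ry":0,"rz":0},{"grip":1,"x":0,"y":0,"z":-8,"rx":0,"ry":0,"rz":0},{"grip":1,"x":0,"y":0,"z":-14,"rx":0,"ry":0,"rz":0},{"grip":1,"x":0,"y":0,"z":-16,"rx":0,"ry":0,"rz":0},{"grip":1,"x":0,"y":0,"z":-16,"rx":0,"ry":0,"rz":0},{"grip":1,"x":0,"y":0,"z":-16,"rx":0,"ry":0,"rz":0},{"grip":1,"x":0,"y":0,"z":0,"rx":0,"ry":0,"rz":0},{"grip":1,"x":0,"y":0,"z":0,"rx":0,"ry":0,"rz":0}]'
python3 - <<'E'
from h import *
delta([*B,.42],RD)
from plant import read_camera
for n in("scene",):
    c=read_camera(n);k=4;cc=(105,265,160,320) if n=="scene" else (155,305,145,345)
    im=c["frame"][cc[0]:cc[1],cc[2]:cc[3],::-1];cv2.imwrite(f"pics/d_{n}.png",cv2.resize(im,None,fx=3.5,fy=3.5,interpolation=cv2.INTER_CUBIC))
E
```

```text
time: 5.1
eef_pos: [0.4657, 0.0295, 0.2984]
tcp_rot: [-0.595, 0.744, -0.236, 0.19]
contact_force: [-0.7, 0.3, -1.5]
opening: 0.731
t 5.1 pos [0.4657 0.0295 0.2984] open 0.731 F [-0.7  0.3 -1.5] q [-0.15 -0.14  2.27 -0.1   0.4   1.73]
rotvec [-35.29   0.14   0.18] | world d mm [ 32.6 168.4 121.6] | tool-now mm [-171.6  -65.9 -102. ] | tool-after-rot mm [-171.4    5.8 -121.6]
```

View pics/d_scene.png

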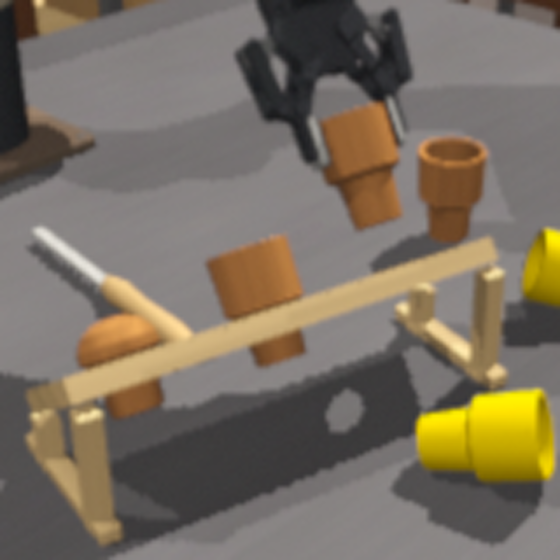

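The left tumbler is out of its bore and held straight, at (365,165) in this crop. Next I'll raise it, set it upright and carry it over.

```bash
python3 -m jog '[{"grip":1,"x":0,"y":-19,"z":-27,"rx":0,"ry":0,"rz":0},{"grip":1,"x":0,"y":-19,"z":-27,"rx":0,"ry":0,"rz":0},{"grip":1,"x":0,"y":-19,"z":-27,"rx":0,"ry":0,"rz":0},{"grip":1,"x":0,"y":0,"z":0,"rx":-7.06,"ry":0,"rz":0},{"grip":1,"x":0,"y":0,"z":0,"rx":-7.06,"ry":0,"rz":0},{"grip":1,"x":0,"y":0,"z":0,"rx":-7.06,"ry":0,"rz":0},{"grip":1,"x":0,"y":0,"z":0,"rx":-7.06,"ry":0,"rz":0},{"grip":1,"x":0,"y":0,"z":0,"rx":-7.06,"ry":0,"rz":0}]'
python3 -m jog '[{"grip":1,"x":-28,"y":0,"z":-5,"rx":0,"ry":0,"rz":0},{"grip":1,"x":-28,"y":0,"z":-5,"rx":0,"ry":0,"rz":0},{"grip":1,"x":-28,"y":0,"z":-5,"rx":0,"ry":0,"rz":0},{"grip":1,"x":-28,"y":0,"z":-5,"rx":0,"ry":0,"rz":0},{"grip":1,"x":-28,"y":0,"z":0,"rx":0,"ry":0,"rz":0},{"grip":1,"x":-28,"y":0,"z":0,"rx":0,"ry":0,"rz":0},{"grip":1,"x":0,"y":0,"z":0,"rx":0,"ry":0,"rz":0},{"grip":1,"x":0,"y":0,"z":0,"rx":0,"ry":0,"rz":0}]'
python3 - <<'E'
from h import *
delta([*B,.42],RD)
E
```

```text
time: 5.82
eef_pos: [0.4661, 0.0292, 0.3957]
tcp_rot: [-0.625, 0.781, 0.004, -0.002]
contact_force: [-0.0, 0.5, -2.2]
opening: 0.738
time: 6.48
eef_pos: [0.5032, 0.1942, 0.4152]
tcp_rot: [-0.626, 0.78, 0.002, -0.001]
contact_force: [-0.1, -0.4, -0.8]
opening: 0.729
t 6.48 pos [0.5032 0.1942 0.4152] open 0.729 F [-0.1 -0.4 -0.8] q [ 0.18 -0.02  1.9   0.    1.27  1.97]
rotvec [ 0.24 -0.01  0.34] | world d mm [-4.9  3.7  4.8] | tool-now mm [-2.5  5.6 -4.7] | tool-after-rot mm [-2.5  5.6 -4.8]
```

```bash
python3 -m jog '[{"grip":1,"x":-2.5,"y":5.5,"z":25,"rx":0.2,"ry":0,"rz":0},{"grip":1,"x":0,"y":0,"z":30,"rx":0,"ry":0,"rz":0},{"grip":1,"x":0,"y":0,"z":26,"rx":0,"ry":0,"rz":0},{"grip":1,"x":0,"y":0,"z":0,"rx":0,"ry":0,"rz":0},{"grip":1,"x":0,"y":0,"z":0,"rx":0,"ry":0,"rz":0},{"grip":1,"x":0,"y":0,"z":0,"rx":0,"ry":0,"rz":0}]'
cat > look.py <<'E'
import sys
from h import *
from plant import read_camera
tag,zf=sys.argv[1],float(sys.argv[2]); sg=[float(v) for v in sys.argv[3:]]
delta([*B,zf],RD)
t=np.linspace(0,2*np.pi,40)
from plant import get_state
s=get_state();Rc=Ro.from_quat(s["tcp_rot"]).as_matrix()
for n in("top","scene"):
    c=read_camera(n);k=5;cc=(90,180,225,345) if n=="scene" else (190,270,110,220)
    im=cv2.resize(np.ascontiguousarray(c["frame"][:,:,::-1]),None,fx=k,fy=k,interpolation=cv2.INTER_CUBIC)
    raw=im.copy()
    def pl(P,col): cv2.polylines(im,[np.int32(((proj(n,P)+.5)*k-.5)*8)],True,col,1,cv2.LINE_AA,3)
    for z,r in((.086,.031),(.041,.03),(0,.019)): pl([[B[0]+r*np.cos(x),B[1]+r*np.sin(x),z] for x in t],(255,0,255))
    # held tumbler: foot 221 mm ahead of TCP
    for d,r in((.221,.019),(.180,.03),(.135,.031)): pl([s["eef_pos"]+Rc@np.array([r*np.cos(x),r*np.sin(x),d]) for x in t],(0,255,0))
    if n=="scene": im=np.hstack([raw[cc[0]*k:cc[1]*k,cc[2]*k:cc[3]*k],im[cc[0]*k:cc[1]*k,cc[2]*k:cc[3]*k]]);im=cv2.resize(im,(800,300))
    else: im=im[cc[0]*k:cc[1]*k,cc[2]*k:cc[3]*k]
    cv2.imwrite(f"pics/{tag}_{n}.png",im)
E
python3 look.py e .34
```

```text
time: 6.98
eef_pos: [0.4987, 0.1964, 0.3371]
tcp_rot: [-0.624, 0.781, -0.001, 0.002]
contact_force: [0.5, -0.5, 0.0]
opening: 0.727
t 6.98 pos [0.4987 0.1964 0.3371] open 0.727 F [ 0.5 -0.5  0. ] q [0.19 0.05 1.98 0.   1.11 1.98]
rotvec [-0.17  0.1   0.15] | world d mm [-0.4  1.5  2.9] | tool-now mm [-1.4  0.7 -2.9] | tool-after-rot mm [-1.4  0.7 -2.9]
```

View pics/e_scene.png

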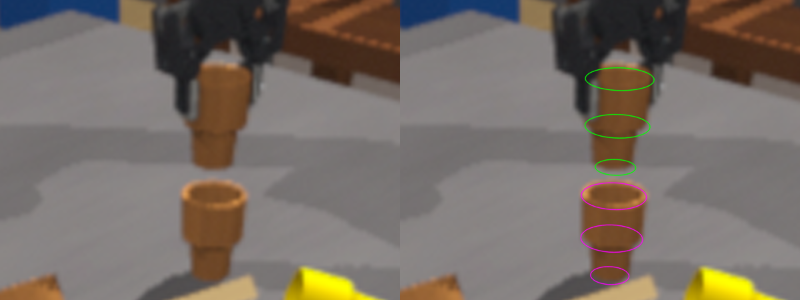

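View pics/e_top.png

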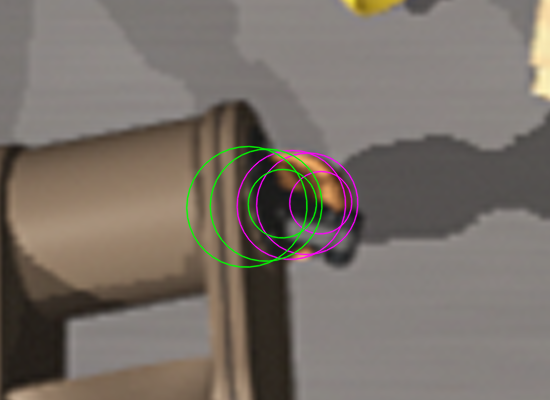

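The held foot is above the bench mouth, at (213,165) over (213,190) in the left panel. The held tumbler seems to lean a little, so I'll enlarge the picture and measure it.

```bash
python3 - <<'E'
from h import *
from plant import read_camera
c=read_camera("scene");im=c["frame"][100:180,262:322,::-1]
cv2.imwrite("pics/f.png",cv2.resize(im,None,fx=7,fy=7,interpolation=cv2.INTER_CUBIC))
for P in ([*B,0],[*B,.086],[*B,.116],[*B,.202]): print(((proj("scene",P)[0]-[262,100]+.5)*7).round(1))
E
```

```text
[181.5 508.6]
[190.2 341.5]
[193.3 280.2]
[202.9  94.9]
```

View pics/f.png

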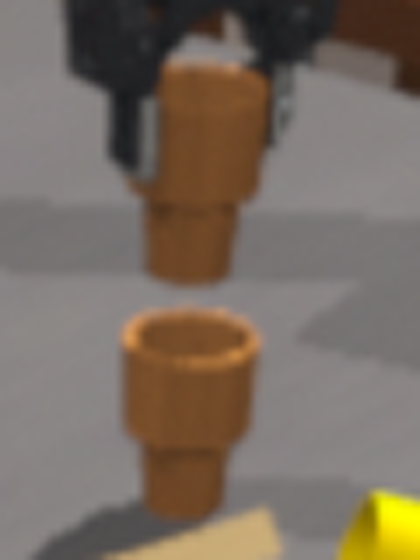

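No real lean: the foot centreline is at x=191 over the mouth centre at 191, so the offset is about 1–2 mm. I'll nudge it and lower gently while watching the force.

```bash
python3 -m jog '[{"grip":1,"x":-1.5,"y":0,"z":10,"rx":0,"ry":0,"rz":0},{"grip":1,"x":0,"y":0,"z":10,"rx":0,"ry":0,"rz":0},{"grip":1,"x":0,"y":0,"z":10,"rx":0,"ry":0,"rz":0},{"grip":1,"x":0,"y":0,"z":10,"rx":0,"ry":0,"rz":0},{"grip":1,"x":0,"y":0,"z":10,"rx":0,"ry":0,"rz":0},{"grip":1,"x":0,"y":0,"z":0,"rx":0,"ry":0,"rz":0},{"grip":1,"x":0,"y":0,"z":0,"rx":0,"ry":0,"rz":0}]'
python3 look.py g .267
```

```text
time: 7.72
eef_pos: [0.498, 0.1984, 0.2846]
tcp_rot: [-0.625, 0.781, 0.0, -0.0]
contact_force: [-0.0, -0.9, -1.5]
opening: 0.731
t 7.72 pos [0.498  0.1984 0.2846] open 0.731 F [-0.  -0.9 -1.5] q [0.19 0.12 2.01 0.   1.02 1.98]
rotvec [0.06 0.01 0.21] | world d mm [  0.3  -0.5 -17.6] | tool-now mm [ 0.4 -0.4 17.6] | tool-after-rot mm [ 0.4 -0.4 17.6]
```

View pics/g_scene.png

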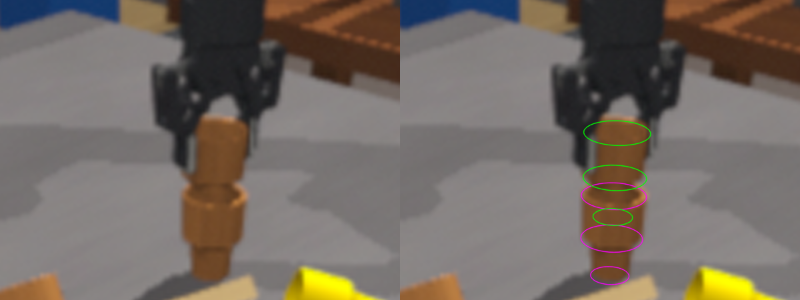

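The foot is inside the mouth, with the upper body at (220,150) above the rim at (213,195). I'll keep lowering in small steps.

```bash
python3 -m jog '[{"grip":1,"x":0,"y":0,"z":4,"rx":0,"ry":0,"rz":0},{"grip":1,"x":0,"y":0,"z":4,"rx":0,"ry":0,"rz":0},{"grip":1,"x":0,"y":0,"z":4,"rx":0,"ry":0,"rz":0},{"grip":1,"x":0,"y":0,"z":0,"rx":0,"ry":0,"rz":0},{"grip":1,"x":0,"y":0,"z":0,"rx":0,"ry":0,"rz":0}]'
python3 -m jog '[{"grip":1,"x":0,"y":0,"z":2,"rx":0,"ry":0,"rz":0},{"grip":1,"x":0,"y":0,"z":1,"rx":0,"ry":0,"rz":0},{"grip":1,"x":0,"y":0,"z":0,"rx":0,"ry":0,"rz":0},{"grip":1,"x":0,"y":0,"z":0,"rx":0,"ry":0,"rz":0}]'
python3 -m jog '[{"grip":1,"x":0,"y":0,"z":1,"rx":0,"ry":0,"rz":0},{"grip":1,"x":0,"y":0,"z":1,"rx":0,"ry":0,"rz":0},{"grip":1,"x":0,"y":0,"z":0,"rx":0,"ry":0,"rz":0},{"grip":1,"x":0,"y":0,"z":0,"rx":0,"ry":0,"rz":0}]'
python3 look.py i .267
```

```text
time: 8.23
eef_pos: [0.4983, 0.1984, 0.2735]
tcp_rot: [-0.625, 0.781, 0.0, 0.001]
contact_force: [0.3, 0.1, -0.6]
opening: 0.729
time: 8.57
eef_pos: [0.4984, 0.1985, 0.2709]
tcp_rot: [-0.625, 0.781, -0.0, 0.001]
contact_force: [0.0, -0.5, -0.1]
opening: 0.727
time: 8.9
eef_pos: [0.4984, 0.1985, 0.2689]
tcp_rot: [-0.625, 0.781, -0.0, 0.001]
contact_force: [-0.0, 0.4, -1.4]
opening: 0.728
t 8.9 pos [0.4984 0.1985 0.2689] open 0.728 F [-0.   0.4 -1.4] q [0.19 0.14 2.02 0.   0.98 1.98]
rotvec [-0.08  0.07  0.21] | world d mm [-0.1 -0.6 -1.9] | tool-now mm [0.6 0.  1.9] | tool-after-rot mm [0.6 0.  1.9]
```

View pics/i_scene.png

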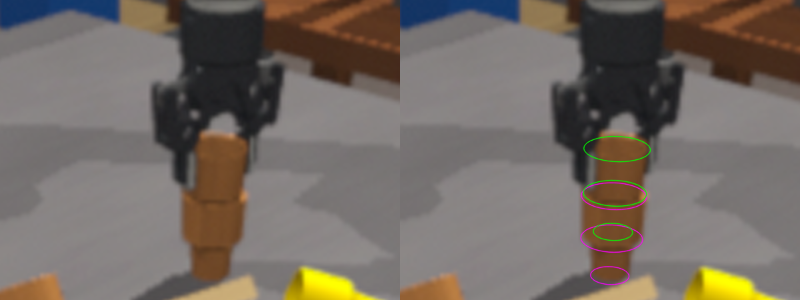

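Almost home. I'll lower it millimetre by millimetre until the force shows contact.

```bash
python3 -m jog '[{"grip":1,"x":0,"y":0,"z":1,"rx":0,"ry":0,"rz":0},{"grip":1,"x":0,"y":0,"z":1,"rx":0,"ry":0,"rz":0},{"grip":1,"x":0,"y":0,"z":0,"rx":0,"ry":0,"rz":0},{"grip":1,"x":0,"y":0,"z":0,"rx":0,"ry":0,"rz":0}]'
python3 -m jog '[{"grip":1,"x":0,"y":0,"z":1,"rx":0,"ry":0,"rz":0},{"grip":1,"x":0,"y":0,"z":0,"rx":0,"ry":0,"rz":0},{"grip":1,"x":0,"y":0,"z":0,"rx":0,"ry":0,"rz":0}]'
python3 -m jog '[{"grip":1,"x":0,"y":0,"z":1,"rx":0,"ry":0,"rz":0},{"grip":1,"x":0,"y":0,"z":0,"rx":0,"ry":0,"rz":0},{"grip":1,"x":0,"y":0,"z":0,"rx":0,"ry":0,"rz":0}]'
```

```text
time: 9.33
eef_pos: [0.4988, 0.1986, 0.2678]
tcp_rot: [-0.625, 0.781, -0.0, 0.002]
contact_force: [-0.8, -0.4, 4.1]
opening: 0.728
time: 9.58
eef_pos: [0.4991, 0.1986, 0.2677]
tcp_rot: [-0.625, 0.781, -0.001, 0.002]
contact_force: [-1.5, 0.2, 8.5]
opening: 0.727
time: 9.83
eef_pos: [0.4994, 0.1987, 0.2675]
tcp_rot: [-0.625, 0.781, -0.001, 0.002]
contact_force: [-2.8, -0.3, 10.4]
opening: 0.728
```

It's seated: contact at TCP z 0.268, and I expected 0.267. Unload, open and look.

```bash
python3 -m jog '[{"grip":1,"x":0,"y":0,"z":-1.5,"rx":0,"ry":0,"rz":0},{"grip":1,"x":0,"y":0,"z":0,"rx":0,"ry":0,"rz":0},{"grip":0.2,"x":0,"y":0,"z":0,"rx":0,"ry":0,"rz":0},{"grip":0,"x":0,"y":0,"z":0,"rx":0,"ry":0,"rz":0},{"grip":0,"x":0,"y":0,"z":0,"rx":0,"ry":0,"rz":0},{"grip":0,"x":0,"y":0,"z":0,"rx":0,"ry":0,"rz":0},{"grip":0,"x":0,"y":0,"z":0,"rx":0,"ry":0,"rz":0}]'
python3 look.py j .267
```

```text
time: 10.42
eef_pos: [0.4982, 0.1984, 0.2658]
tcp_rot: [-0.625, 0.781, 0.0, 0.0]
contact_force: [-0.1, -0.2, 1.1]
opening: 0.999
t 10.42 pos [0.4982 0.1984 0.2658] open 0.999 F [-0.1 -0.2  1.1] q [0.19 0.14 2.02 0.   0.98 1.98]
rotvec [-0.02  0.05  0.2 ] | world d mm [ 0.1 -0.5  1.2] | tool-now mm [ 0.5 -0.2 -1.2] | tool-after-rot mm [ 0.5 -0.2 -1.2]
```

View pics/j_scene.png

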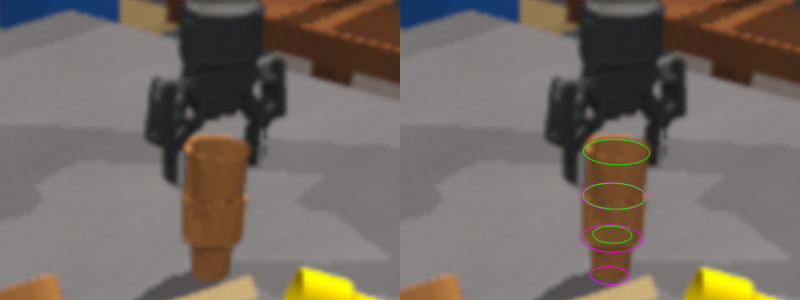

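The fingers are open and the upper tumbler is seated straight, with the joint at y≈195 and the mouth at (215,145). I'll withdraw and check.

```bash
python3 -m jog '[{"grip":0,"x":0,"y":0,"z":-8,"rx":0,"ry":0,"rz":0},{"grip":0,"x":0,"y":0,"z":-15,"rx":0,"ry":0,"rz":0},{"grip":0,"x":0,"y":0,"z":-20,"rx":0,"ry":0,"rz":0},{"grip":0,"x":0,"y":0,"z":-30,"rx":0,"ry":0,"rz":0},{"grip":0,"x":0,"y":0,"z":-30,"rx":0,"ry":0,"rz":0},{"grip":0,"x":0,"y":0,"z":-25,"rx":0,"ry":0,"rz":0},{"grip":0,"x":0,"y":0,"z":0,"rx":0,"ry":0,"rz":0},{"grip":0,"x":0,"y":0,"z":0,"rx":0,"ry":0,"rz":0}]'
cat >> h.py <<'E'
RT6=RT@Ro.from_rotvec([-np.radians(6),0,0]).as_matrix()
def pick2(h): return tilt(0,.028+h)-.155*RT6[:,2]
E
python3 - <<'E'
from h import *
delta(pick2(.1),RT6); print(pick2(.1),pick2(0))
from plant import read_camera
c=read_camera("scene");im=c["frame"][100:180,262:322,::-1]
cv2.imwrite("pics/k.png",cv2.resize(im,None,fx=7,fy=7,interpolation=cv2.INTER_CUBIC))
E
```

```text
time: 11.18
eef_pos: [0.4985, 0.1984, 0.3973]
tcp_rot: [-0.625, 0.781, -0.001, 0.003]
contact_force: [-1.3, 0.7, -0.5]
opening: 1.0
t 11.18 pos [0.4985 0.1984 0.3973] open 1.0 F [-1.3  0.7 -0.5] q [ 0.19 -0.01  1.92  0.    1.22  1.98]
rotvec [28.64  0.24  0.15] | world d mm [ -59.7 -281.   -68.9] | tool-now mm [287.5  -3.   68. ] | tool-after-rot mm [287.2  29.5  62.4]
[ 0.43884841 -0.08253762  0.32841752] [ 0.49476146 -0.09532945  0.24650231]
```

View pics/k.png

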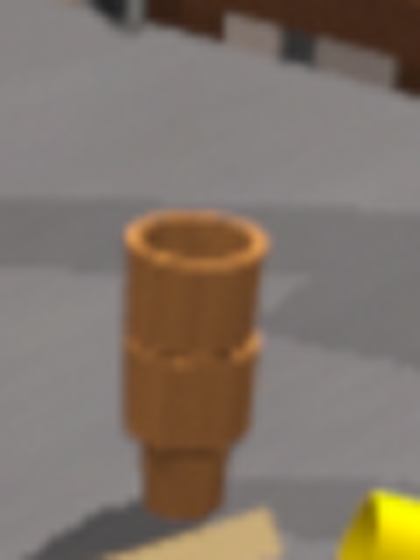

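The two are seated straight: the mouth is at (197,243), the joint at y≈350 and the foot at (184,510). Now for the middle tumbler. I'll use a 29° tool tilt to keep joint 5 off its limit.

```bash
python3 -m jog '[{"grip":0,"x":36,"y":-3.4,"z":0,"rx":0,"ry":0,"rz":0},{"grip":0,"x":36,"y":-3.4,"z":0,"rx":0,"ry":0,"rz":0},{"grip":0,"x":36,"y":-3.4,"z":0,"rx":0,"ry":0,"rz":0},{"grip":0,"x":36,"y":-3.4,"z":0,"rx":0,"ry":0,"rz":0},{"grip":0,"x":36,"y":-3.4,"z":0,"rx":0,"ry":0,"rz":0},{"grip":0,"x":36,"y":-3.4,"z":0,"rx":0,"ry":0,"rz":0},{"grip":0,"x":36,"y":-3.4,"z":0,"rx":0,"ry":0,"rz":0},{"grip":0,"x":36,"y":-3.4,"z":0,"rx":0,"ry":0,"rz":0}]'
python3 -m jog '[{"grip":0,"x":0,"y":0,"z":0,"rx":7.1,"ry":0,"rz":0},{"grip":0,"x":0,"y":0,"z":0,"rx":7.1,"ry":0,"rz":0},{"grip":0,"x":0,"y":0,"z":0,"rx":7.1,"ry":0,"rz":0},{"grip":0,"x":0,"y":0,"z":0,"rx":7.1,"ry":0,"rz":0},{"grip":0,"x":0,"y":0,"z":0,"rx":0,"ry":0,"rz":0},{"grip":0,"x":0,"y":0,"z":0,"rx":0,"ry":0,"rz":0},{"grip":0,"x":0,"y":0,"z":0,"rx":0,"ry":0,"rz":0}]'
python3 - <<'E'
from h import *
delta(pick2(.06),RT6)
E
```

```text
time: 11.9
eef_pos: [0.4605, -0.09, 0.3922]
tcp_rot: [-0.625, 0.781, 0.001, 0.0]
contact_force: [1.7, 0.2, 0.2]
opening: 0.997
time: 12.48
eef_pos: [0.4614, -0.0885, 0.3931]
tcp_rot: [-0.606, 0.757, -0.19, 0.153]
contact_force: [-0.0, -0.5, 0.6]
opening: 0.999
t 12.48 pos [ 0.4614 -0.0885  0.3931] open 0.999 F [-0.  -0.5  0.6] q [-0.42 -0.25  2.16  0.14  0.75  1.29]
rotvec [0.79 0.19 0.14] | world d mm [ -0.1   0.8 -97.5] | tool-now mm [-0.6 46.4 85.7] | tool-after-rot mm [-0.8 47.5 85.1]
```

```bash
python3 -m jog '[{"grip":0,"x":-0.7,"y":0,"z":0,"rx":0.7,"ry":0.2,"rz":0.1},{"grip":0,"x":0,"y":12,"z":21.3,"rx":0,"ry":0,"rz":0},{"grip":0,"x":0,"y":12,"z":21.3,"rx":0,"ry":0,"rz":0},{"grip":0,"x":0,"y":12,"z":21.3,"rx":0,"ry":0,"rz":0},{"grip":0,"x":0,"y":11.5,"z":21.3,"rx":0,"ry":0,"rz":0},{"grip":0,"x":0,"y":0,"z":0,"rx":0,"ry":0,"rz":0},{"grip":0,"x":0,"y":0,"z":0,"rx":0,"ry":0,"rz":0},{"grip":0,"x":0,"y":0,"z":0,"rx":0,"ry":0,"rz":0}]'
python3 - <<'E'
from h import *
delta(pick2(.0),RT6)
E
```

```text
time: 13.15
eef_pos: [0.4625, -0.0882, 0.298]
tcp_rot: [-0.603, 0.756, -0.198, 0.157]
contact_force: [-0.1, 0.1, 0.3]
opening: 0.998
t 13.15 pos [ 0.4625 -0.0882  0.298 ] open 0.998 F [-0.1  0.1  0.3] q [-0.42 -0.13  2.25  0.19  0.53  1.24]
rotvec [-0.29 -0.06  0.06] | world d mm [ 32.3  -7.1 -51.5] | tool-now mm [-0.3 -3.7 61.1] | tool-after-rot mm [-0.3 -4.  61. ]
```

```bash
python3 -m jog '[{"grip":0,"x":0,"y":1,"z":15,"rx":0,"ry":0,"rz":0},{"grip":0,"x":0,"y":-1.5,"z":15,"rx":0,"ry":0,"rz":0},{"grip":0,"x":0,"y":-1.7,"z":15,"rx":0,"ry":0,"rz":0},{"grip":0,"x":0,"y":-1.6,"z":14,"rx":0,"ry":0,"rz":0},{"grip":0,"x":0,"y":0,"z":0,"rx":0,"ry":0,"rz":0},{"grip":0,"x":0,"y":0,"z":0,"rx":0,"ry":0,"rz":0},{"grip":0,"x":0,"y":0,"z":0,"rx":0,"ry":0,"rz":0}]'
python3 - <<'E'
from h import *
delta(pick2(0),RT6)
from plant import read_camera
for n in("top","scene"):
    c=read_camera(n);k=4;cc=(135,265,160,320) if n=="scene" else (155,305,145,345)
    im=c["frame"][cc[0]:cc[1],cc[2]:cc[3],::-1];cv2.imwrite(f"pics/m_{n}.png",cv2.resize(im,None,fx=k,fy=k,interpolation=cv2.INTER_CUBIC))
E
```

```text
time: 13.73
eef_pos: [0.4935, -0.0954, 0.2487]
tcp_rot: [-0.603, 0.756, -0.198, 0.157]
contact_force: [-0.1, 0.7, -0.9]
opening: 0.998
t 13.73 pos [ 0.4935 -0.0954  0.2487] open 0.998 F [-0.1  0.7 -0.9] q [-0.41  0.04  2.2   0.22  0.41  1.21]
rotvec [-0.34 -0.06  0.07] | world d mm [ 1.2  0.  -2.2] | tool-now mm [-0.3  0.   2.5] | tool-after-rot mm [-0.3 -0.   2.5]
```

View pics/m_scene.png

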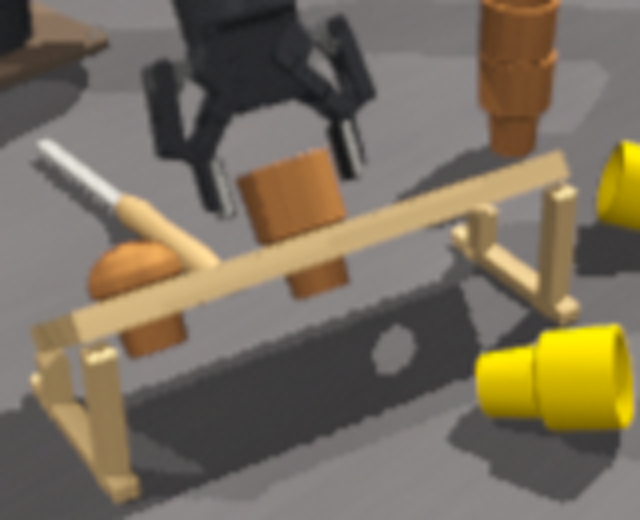

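View pics/m_top.png

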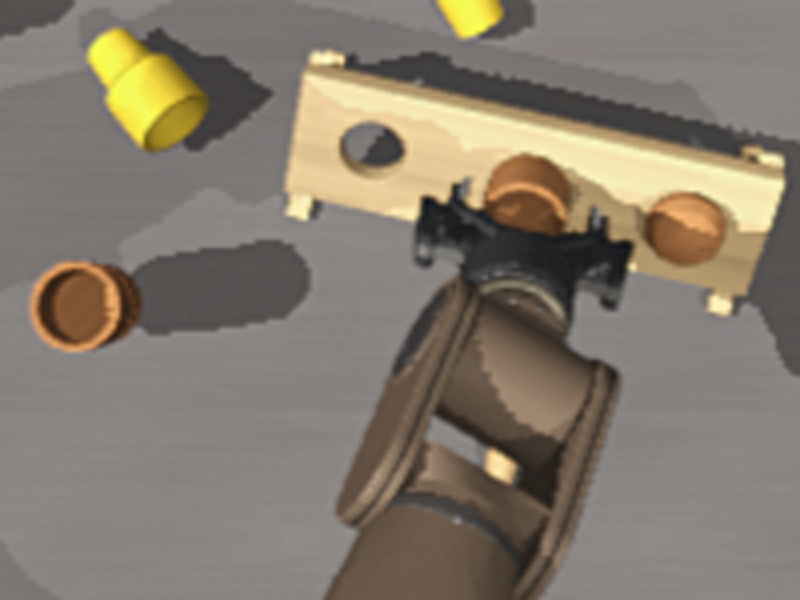

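The tips at (462,190) and (595,218) are centred on the tumbler at (527,205). The stack stands undisturbed. I'll go 2 mm more and close.

```bash
python3 -m jog '[{"grip":0,"x":0,"y":0,"z":2,"rx":0,"ry":0,"rz":0},{"grip":1,"x":0,"y":0,"z":0,"rx":0,"ry":0,"rz":0},{"grip":1,"x":0,"y":0,"z":0,"rx":0,"ry":0,"rz":0},{"grip":1,"x":0,"y":0,"z":0,"rx":0,"ry":0,"rz":0},{"grip":1,"x":0,"y":0,"z":0,"rx":0,"ry":0,"rz":0},{"grip":1,"x":0,"y":0,"z":0,"rx":0,"ry":0,"rz":0},{"grip":1,"x":0,"y":0,"z":0,"rx":0,"ry":0,"rz":0}]' 35
python3 - <<'E'
from h import *
delta(pick2(0),RT6)
from plant import get_state
s=get_state(); np.savez("grasp2.npz",p=s["eef_pos"],q=s["tcp_rot"])
Rc=Ro.from_quat(s["tcp_rot"]).as_matrix()
print("foot in tool",Rc.T@(tilt(0,-.038)-s["eef_pos"]),"axis in tool",Rc.T@NW)
E
```

```text
time: 14.42
eef_pos: [0.4939, -0.0945, 0.246]
tcp_rot: [-0.604, 0.757, -0.196, 0.157]
contact_force: [-4.3, 5.1, 6.3]
opening: 0.729
t 14.42 pos [ 0.4939 -0.0945  0.246 ] open 0.729 F [-4.3  5.1  6.3] q [-0.4   0.04  2.2   0.22  0.41  1.21]
rotvec [-0.12  0.1   0.03] | world d mm [ 0.8 -0.9  0.5] | tool-now mm [ 0.7 -1.1  0. ] | tool-after-rot mm [ 0.7 -1.1  0. ]
foot in tool [ 0.00103995 -0.00754084  0.22068922] axis in tool [-0.00171483  0.10242755 -0.99473899]
```

Held. Pulling out along the bore axis, which is (0, 0.10, -0.99) in tool axes.

```bash
python3 -m jog '[{"grip":1,"x":0,"y":0.4,"z":-4,"rx":0,"ry":0,"rz":0},{"grip":1,"x":0,"y":0.8,"z":-8,"rx":0,"ry":0,"rz":0},{"grip":1,"x":0,"y":1.4,"z":-14,"rx":0,"ry":0,"rz":0},{"grip":1,"x":0,"y":1.7,"z":-16,"rx":0,"ry":0,"rz":0},{"grip":1,"x":0,"y":1.7,"z":-16,"rx":0,"ry":0,"rz":0},{"grip":1,"x":0,"y":1.7,"z":-16,"rx":0,"ry":0,"rz":0},{"grip":1,"x":0,"y":0,"z":0,"rx":0,"ry":0,"rz":0},{"grip":1,"x":0,"y":0,"z":0,"rx":0,"ry":0,"rz":0}]'
cat >> h.py <<'E'
try:
    g=np.load("grasp2.npz");RG=Ro.from_quat(g["q"]).as_matrix()
    RP=fr(np.array([0,0,-1.]),-YW)@RT.T@RG   # place orientation: tumbler upright
    FT=RG.T@(tilt(0,-.038)-g["p"])
    def place2(zf,b=B): return np.array([*b,zf])-RP@FT   # zf: height of held foot
except Exception as e: print(e)
E
python3 - <<'E'
from h import *
delta(place2(.2),RP);print(place2(.092),RP.round(3))
from plant import read_camera
c=read_camera("scene");im=c["frame"][105:265,160:320,::-1]
cv2.imwrite("pics/n.png",cv2.resize(im,None,fx=3.5,fy=3.5,interpolation=cv2.INTER_CUBIC))
E
```

```text
time: 15.08
eef_pos: [0.452, -0.086, 0.3068]
tcp_rot: [-0.603, 0.756, -0.198, 0.157]
contact_force: [0.3, -0.0, -0.7]
opening: 0.729
t 15.08 pos [ 0.452  -0.086   0.3068] open 0.729 F [ 0.3 -0.  -0.7] q [-0.43 -0.17  2.26  0.18  0.55  1.24]
rotvec [-3.519e+01 -1.900e-01  1.000e-02] | world d mm [ 61.1 281.1 113.5] | tool-now mm [-287.5  -53.1 -100.9] | tool-after-rot mm [-287.9   14.5 -112.1]
[0.51317183 0.19518282 0.31230234] [[-0.223 -0.97  -0.099]
 [-0.975  0.221  0.024]
 [-0.002  0.102 -0.995]]
```

View pics/n.png

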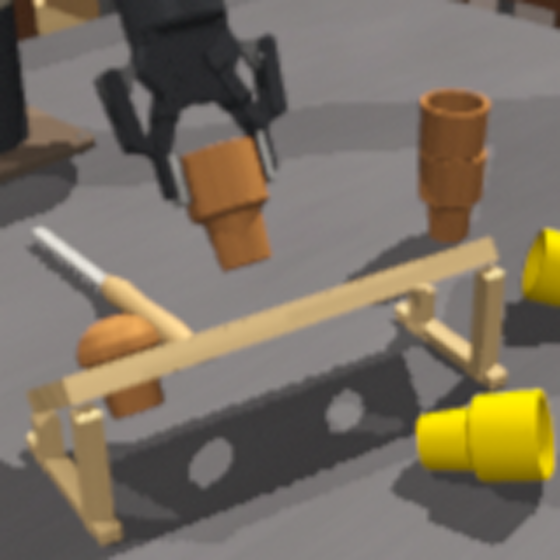

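The second tumbler is out, at (228,200). Lifting, setting it upright and carrying it over.

```bash
python3 -m jog '[{"grip":1,"x":0,"y":-17,"z":-31,"rx":0,"ry":0,"rz":0},{"grip":1,"x":0,"y":-17,"z":-31,"rx":0,"ry":0,"rz":0},{"grip":1,"x":0,"y":-17,"z":-31,"rx":0,"ry":0,"rz":0},{"grip":1,"x":0,"y":0,"z":0,"rx":-7.04,"ry":0,"rz":0},{"grip":1,"x":0,"y":0,"z":0,"rx":-7.04,"ry":0,"rz":0},{"grip":1,"x":0,"y":0,"z":0,"rx":-7.04,"ry":0,"rz":0},{"grip":1,"x":0,"y":0,"z":0,"rx":-7.04,"ry":0,"rz":0},{"grip":1,"x":0,"y":0,"z":0,"rx":-7.04,"ry":0,"rz":0}]'
python3 -m jog '[{"grip":1,"x":0,"y":0,"z":0,"rx":0,"ry":0,"rz":0},{"grip":1,"x":0,"y":0,"z":0,"rx":0,"ry":0,"rz":0},{"grip":1,"x":0,"y":0,"z":0,"rx":0,"ry":0,"rz":0}]'
python3 - <<'E'
from h import *
delta(place2(.2),RP)
E
```

```text
time: 15.8
eef_pos: [0.4518, -0.0858, 0.411]
tcp_rot: [-0.622, 0.781, 0.044, -0.035]
contact_force: [-0.0, -0.6, -1.9]
opening: 0.733
time: 16.05
eef_pos: [0.4517, -0.0856, 0.4112]
tcp_rot: [-0.623, 0.781, 0.04, -0.033]
contact_force: [1.0, -0.2, -0.6]
opening: 0.729
t 16.05 pos [ 0.4517 -0.0856  0.4112] open 0.729 F [ 1.  -0.2 -0.6] q [-0.41 -0.19  2.06 -0.02  1.37  1.39]
rotvec [ 0.05 -0.14 -0.01] | world d mm [ 61.5 280.8   9.1] | tool-now mm [-287.5    3.5   -8.9] | tool-after-rot mm [-287.5    3.4   -8.3]
```

```bash
python3 -m jog '[{"grip":1,"x":-36,"y":0.4,"z":-2,"rx":0,"ry":0,"rz":0},{"grip":1,"x":-36,"y":0.4,"z":-2,"rx":0,"ry":0,"rz":0},{"grip":1,"x":-36,"y":0.4,"z":-2,"rx":0,"ry":0,"rz":0},{"grip":1,"x":-36,"y":0.4,"z":-2,"rx":0,"ry":0,"rz":0},{"grip":1,"x":-36,"y":0.4,"z":0,"rx":0,"ry":0,"rz":0},{"grip":1,"x":-36,"y":0.4,"z":0,"rx":0,"ry":0,"rz":0},{"grip":1,"x":-36,"y":0.4,"z":0,"rx":0,"ry":0,"rz":0},{"grip":1,"x":-36,"y":0.4,"z":0,"rx":0,"ry":0,"rz":0}]'
python3 -m jog '[{"grip":1,"x":0,"y":0,"z":0,"rx":0,"ry":0,"rz":0},{"grip":1,"x":0,"y":0,"z":0,"rx":0,"ry":0,"rz":0},{"grip":1,"x":0,"y":0,"z":0,"rx":0,"ry":0,"rz":0},{"grip":1,"x":0,"y":0,"z":0,"rx":0,"ry":0,"rz":0}]'
python3 - <<'E'
from h import *
delta(place2(.155),RP)
E
```

```text
time: 16.72
eef_pos: [0.5132, 0.1976, 0.4201]
tcp_rot: [-0.623, 0.781, 0.04, -0.032]
contact_force: [-0.5, 0.3, -1.0]
opening: 0.727
time: 17.05
eef_pos: [0.5132, 0.1949, 0.4199]
tcp_rot: [-0.622, 0.781, 0.041, -0.033]
contact_force: [0.7, -0.6, -0.4]
opening: 0.729
t 17.05 pos [0.5132 0.1949 0.4199] open 0.729 F [ 0.7 -0.6 -0.4] q [0.17 0.01 1.86 0.04 1.37 1.96]
rotvec [ 0.11 -0.15 -0.08] | world d mm [ -0.    0.3 -44.6] | tool-now mm [-0.3 -4.6 44.4] | tool-after-rot mm [-0.2 -4.5 44.4]
```

```bash
python3 -m jog '[{"grip":1,"x":0,"y":-1.5,"z":15,"rx":0,"ry":0,"rz":0},{"grip":1,"x":0,"y":-1.5,"z":15,"rx":0,"ry":0,"rz":0},{"grip":1,"x":0,"y":-1.5,"z":14,"rx":0,"ry":0,"rz":0},{"grip":1,"x":0,"y":0,"z":0,"rx":0,"ry":0,"rz":0},{"grip":1,"x":0,"y":0,"z":0,"rx":0,"ry":0,"rz":0},{"grip":1,"x":0,"y":0,"z":0,"rx":0,"ry":0,"rz":0}]'
cat > look2.py <<'E'
import sys
from h import *
from plant import read_camera,get_state
tag,zf=sys.argv[1],float(sys.argv[2])
delta(place2(zf),RP)
c=read_camera("scene");s=get_state();Rc=Ro.from_quat(s["tcp_rot"]).as_matrix();t=np.linspace(0,2*np.pi,40)
k=6;cc=(75,180,255,325);im=cv2.resize(np.ascontiguousarray(c["frame"][:,:,::-1]),None,fx=k,fy=k,interpolation=cv2.INTER_CUBIC);raw=im.copy()
def pl(P,col): cv2.polylines(im,[np.int32(((proj("scene",P)+.5)*k-.5)*8)],True,col,1,cv2.LINE_AA,3)
for z0 in(0,.046):
  for z,r in((.086,.031),(0,.019)): pl([[B[0]+r*np.cos(x),B[1]+r*np.sin(x),z+z0] for x in t],(255,0,255))
W=Rc@np.linalg.inv(RG)@RT   # tumbler frame via tool
p0=s["eef_pos"]+Rc@FT; W=Rc@RG.T@fr(NW,YW)
for d,r in((0,.019),(.041,.03),(.086,.031)): pl([p0+W@np.array([r*np.cos(x),r*np.sin(x),d]) for x in t],(0,255,0))
f=lambda a:a[cc[0]*k:cc[1]*k,cc[2]*k:cc[3]*k]
cv2.imwrite(f"pics/{tag}.png",cv2.resize(np.hstack([f(raw),f(im)]),(800,600)))
E
python3 look2.py o .155
```

```text
time: 17.55
eef_pos: [0.5135, 0.195, 0.3769]
tcp_rot: [-0.622, 0.781, 0.04, -0.032]
contact_force: [-0.4, -0.9, -0.3]
opening: 0.728
t 17.55 pos [0.5135 0.195  0.3769] open 0.728 F [-0.4 -0.9 -0.3] q [0.17 0.05 1.9  0.04 1.29 1.96]
rotvec [ 0.06 -0.11 -0.09] | world d mm [-0.3  0.2 -1.6] | tool-now mm [-0.1  0.2  1.6] | tool-after-rot mm [-0.1  0.2  1.6]
```

View pics/o.png

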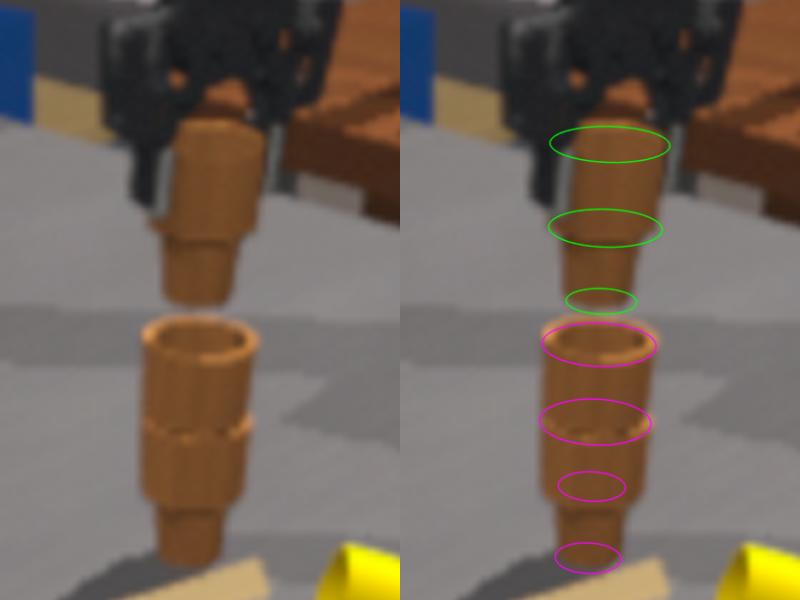

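The stack's mouth is at (200,341) and the held foot at (197,297), with the axis lines parallel. I'll shift about 2 mm to the right in this view and lower.

```bash
python3 -m jog '[{"grip":1,"x":-1.7,"y":-1,"z":0,"rx":0,"ry":0,"rz":0},{"grip":1,"x":0,"y":-1,"z":10,"rx":0,"ry":0,"rz":0},{"grip":1,"x":0,"y":-1,"z":10,"rx":0,"ry":0,"rz":0},{"grip":1,"x":0,"y":-1,"z":10,"rx":0,"ry":0,"rz":0},{"grip":1,"x":0,"y":-1,"z":10,"rx":0,"ry":0,"rz":0},{"grip":1,"x":0,"y":0,"z":0,"rx":0,"ry":0,"rz":0},{"grip":1,"x":0,"y":0,"z":0,"rx":0,"ry":0,"rz":0}]'
python3 look2.py p .092
```

```text
time: 18.18
eef_pos: [0.5139, 0.1971, 0.3339]
tcp_rot: [-0.623, 0.781, 0.041, -0.035]
contact_force: [-0.1, 0.5, -0.1]
opening: 0.728
t 18.18 pos [0.5139 0.1971 0.3339] open 0.728 F [-0.1  0.5 -0.1] q [0.18 0.1  1.93 0.04 1.21 1.95]
rotvec [ 0.31 -0.23 -0.02] | world d mm [ -0.7  -2.  -21.6] | tool-now mm [ 2.  -2.  21.5] | tool-after-rot mm [ 2.1 -1.9 21.5]
```

View pics/p.png

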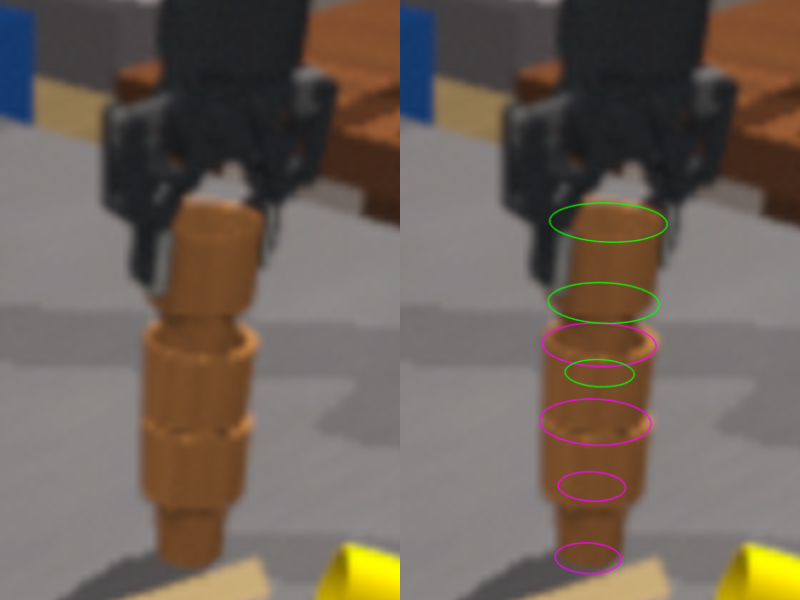

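The foot is inside the mouth, with the stack still in place. Continuing gently.

```bash
python3 -m jog '[{"grip":1,"x":0,"y":-0.5,"z":5,"rx":0,"ry":0,"rz":0},{"grip":1,"x":0,"y":-0.5,"z":5,"rx":0,"ry":0,"rz":0},{"grip":1,"x":0,"y":-0.5,"z":5,"rx":0,"ry":0,"rz":0},{"grip":1,"x":0,"y":0,"z":0,"rx":0,"ry":0,"rz":0},{"grip":1,"x":0,"y":0,"z":0,"rx":0,"ry":0,"rz":0}]'
python3 -m jog '[{"grip":1,"x":0,"y":-0.3,"z":2,"rx":0,"ry":0,"rz":0},{"grip":1,"x":0,"y":0,"z":0,"rx":0,"ry":0,"rz":0},{"grip":1,"x":0,"y":0,"z":0,"rx":0,"ry":0,"rz":0}]'
python3 -m jog '[{"grip":1,"x":0,"y":-0.1,"z":1,"rx":0,"ry":0,"rz":0},{"grip":1,"x":0,"y":-0.1,"z":1,"rx":0,"ry":0,"rz":0},{"grip":1,"x":0,"y":0,"z":0,"rx":0,"ry":0,"rz":0},{"grip":1,"x":0,"y":0,"z":0,"rx":0,"ry":0,"rz":0}]'
```

```text
time: 18.65
eef_pos: [0.5141, 0.1971, 0.3199]
tcp_rot: [-0.622, 0.781, 0.041, -0.034]
contact_force: [-0.0, 0.4, -0.1]
opening: 0.73
time: 18.9
eef_pos: [0.5143, 0.1972, 0.3186]
tcp_rot: [-0.623, 0.781, 0.041, -0.033]
contact_force: [-0.0, -1.1, -0.9]
opening: 0.732
time: 19.23
eef_pos: [0.5143, 0.1971, 0.3164]
tcp_rot: [-0.623, 0.781, 0.041, -0.033]
contact_force: [-0.7, -0.6, -0.2]
opening: 0.729
```

```bash
python3 -m jog '[{"grip":1,"x":0,"y":-0.1,"z":1,"rx":0,"ry":0,"rz":0},{"grip":1,"x":0,"y":-0.1,"z":1,"rx":0,"ry":0,"rz":0},{"grip":1,"x":0,"y":0,"z":0,"rx":0,"ry":0,"rz":0},{"grip":1,"x":0,"y":0,"z":0,"rx":0,"ry":0,"rz":0}]'
python3 -m jog '[{"grip":1,"x":0,"y":-0.1,"z":1,"rx":0,"ry":0,"rz":0},{"grip":1,"x":0,"y":0,"z":0,"rx":0,"ry":0,"rz":0},{"grip":1,"x":0,"y":0,"z":0,"rx":0,"ry":0,"rz":0}]'
python3 -m jog '[{"grip":1,"x":0,"y":-0.1,"z":1,"rx":0,"ry":0,"rz":0},{"grip":1,"x":0,"y":0,"z":0,"rx":0,"ry":0,"rz":0},{"grip":1,"x":0,"y":0,"z":0,"rx":0,"ry":0,"rz":0}]'
```

```text
time: 19.57
eef_pos: [0.5144, 0.1972, 0.3148]
tcp_rot: [-0.623, 0.781, 0.041, -0.033]
contact_force: [-0.3, -0.6, 1.3]
opening: 0.729
time: 19.82
eef_pos: [0.5146, 0.1972, 0.3143]
tcp_rot: [-0.623, 0.781, 0.041, -0.033]
contact_force: [-1.4, -0.5, 4.8]
opening: 0.729
time: 20.07
eef_pos: [0.5147, 0.1972, 0.3141]
tcp_rot: [-0.623, 0.781, 0.04, -0.033]
contact_force: [-1.0, -0.1, 7.8]
opening: 0.73
```

```bash
python3 -m jog '[{"grip":1,"x":0,"y":-0.1,"z":1,"rx":0,"ry":0,"rz":0},{"grip":1,"x":0,"y":0,"z":0,"rx":0,"ry":0,"rz":0},{"grip":1,"x":0,"y":0,"z":0,"rx":0,"ry":0,"rz":0}]'
python3 look2.py r .092
```

```text
time: 20.32
eef_pos: [0.515, 0.1973, 0.3141]
tcp_rot: [-0.623, 0.781, 0.04, -0.032]
contact_force: [-1.1, -1.0, 12.0]
opening: 0.729
t 20.32 pos [0.515  0.1973 0.3141] open 0.729 F [-1.1 -1.  12. ] q [0.18 0.12 1.94 0.04 1.17 1.95]
rotvec [ 0.03 -0.12 -0.01] | world d mm [-1.8 -2.1 -1.8] | tool-now mm [2.4 1.1 1.9] | tool-after-rot mm [2.4 1.1 1.9]
```

View pics/r.png

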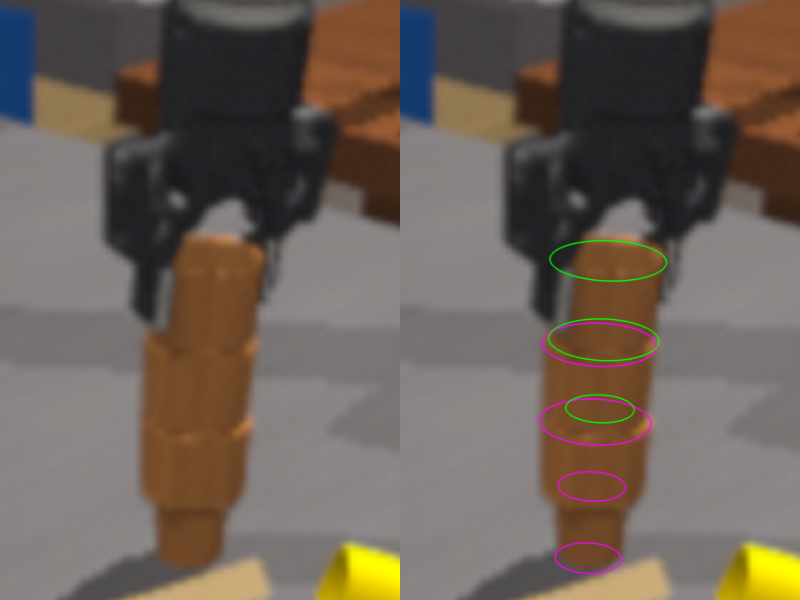

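It looks seated, with 12 N of contact and the joint at y≈350. Unload and release.

```bash
python3 -m jog '[{"grip":1,"x":0,"y":0.2,"z":-2,"rx":0,"ry":0,"rz":0},{"grip":1,"x":0,"y":0,"z":0,"rx":0,"ry":0,"rz":0},{"grip":0.2,"x":0,"y":0,"z":0,"rx":0,"ry":0,"rz":0},{"grip":0,"x":0,"y":0,"z":0,"rx":0,"ry":0,"rz":0},{"grip":0,"x":0,"y":0,"z":0,"rx":0,"ry":0,"rz":0},{"grip":0,"x":0,"y":0,"z":0,"rx":0,"ry":0,"rz":0},{"grip":0,"x":0,"y":0,"z":0,"rx":0,"ry":0,"rz":0}]'
python3 -m jog '[{"grip":0,"x":0,"y":0.8,"z":-8,"rx":0,"ry":0,"rz":0},{"grip":0,"x":0,"y":1.5,"z":-15,"rx":0,"ry":0,"rz":0},{"grip":0,"x":0,"y":2,"z":-20,"rx":0,"ry":0,"rz":0},{"grip":0,"x":0,"y":3,"z":-30,"rx":0,"ry":0,"rz":0},{"grip":0,"x":0,"y":3,"z":-30,"rx":0,"ry":0,"rz":0},{"grip":0,"x":0,"y":0,"z":0,"rx":0,"ry":0,"rz":0},{"grip":0,"x":0,"y":0,"z":0,"rx":0,"ry":0,"rz":0}]'
python3 look2.py s .092
```

```text
time: 20.95
eef_pos: [0.5141, 0.1971, 0.3128]
tcp_rot: [-0.623, 0.781, 0.041, -0.034]
contact_force: [0.7, -0.6, 0.4]
opening: 1.003
time: 21.53
eef_pos: [0.5152, 0.1972, 0.4203]
tcp_rot: [-0.623, 0.781, 0.039, -0.03]
contact_force: [-0.8, 0.5, -1.0]
opening: 0.999
t 21.53 pos [0.5152 0.1972 0.4203] open 0.999 F [-0.8  0.5 -1. ] q [0.18 0.02 1.85 0.04 1.36 1.96]
rotvec [-0.18 -0.02 -0.  ] | world d mm [  -2.    -2.1 -108. ] | tool-now mm [  2.6  -9.2 107.6] | tool-after-rot mm [  2.6  -9.5 107.5]
```

View pics/s.png

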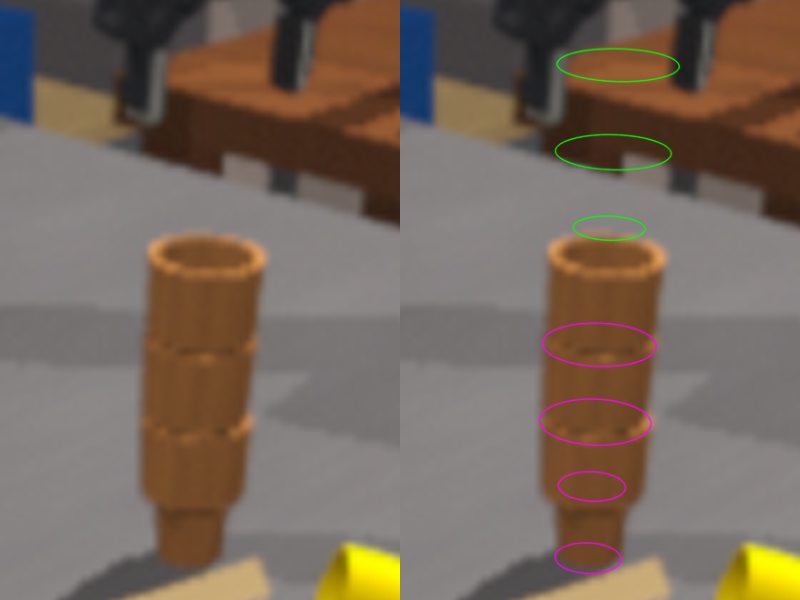

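The stack of three looks straight: the top mouth is at (207,257), and the joints are at y≈350 and y≈430. I'll move the arm aside and check in both views.

```bash
python3 -m jog '[{"grip":0,"x":0,"y":3,"z":-30,"rx":0,"ry":0,"rz":0},{"grip":0,"x":36,"y":0,"z":0,"rx":0,"ry":0,"rz":0},{"grip":0,"x":36,"y":0,"z":0,"rx":0,"ry":0,"rz":0},{"grip":0,"x":36,"y":0,"z":0,"rx":0,"ry":0,"rz":0},{"grip":0,"x":36,"y":0,"z":0,"rx":0,"ry":0,"rz":0},{"grip":0,"x":36,"y":0,"z":0,"rx":0,"ry":0,"rz":0},{"grip":0,"x":0,"y":0,"z":0,"rx":0,"ry":0,"rz":0},{"grip":0,"x":0,"y":0,"z":0,"rx":0,"ry":0,"rz":0}]'
python3 - <<'E'
from h import *
from plant import read_camera
t=np.linspace(0,2*np.pi,40);out=[]
for n,cc,k in(("top",(195,260,130,220),5),("scene",(105,180,255,325),6)):
    c=read_camera(n);cv2.imwrite(f"pics/full_{n}.png",c["frame"][:,:,::-1])
    im=cv2.resize(np.ascontiguousarray(c["frame"][:,:,::-1]),None,fx=k,fy=k,interpolation=cv2.INTER_CUBIC);raw=im.copy()
    for z,r in((.178,.031),(.132,.031),(.086,.031),(0,.019)):
        cv2.polylines(im,[np.int32(((proj(n,[[B[0]+r*np.cos(x),B[1]+r*np.sin(x),z] for x in t])+.5)*k-.5)*8)],True,(255,0,255),1,cv2.LINE_AA,3)
    f=lambda a:cv2.resize(a[cc[0]*k:cc[1]*k,cc[2]*k:cc[3]*k],(400,290 if n=="top" else 430))
    cv2.imwrite(f"pics/z_{n}.png",np.hstack([f(raw),f(im)]))
E
```

```text
time: 22.25
eef_pos: [0.4744, 0.0202, 0.4456]
tcp_rot: [-0.621, 0.782, 0.042, -0.034]
contact_force: [-0.5, -0.2, 0.7]
opening: 1.0
```

View pics/z_top.png

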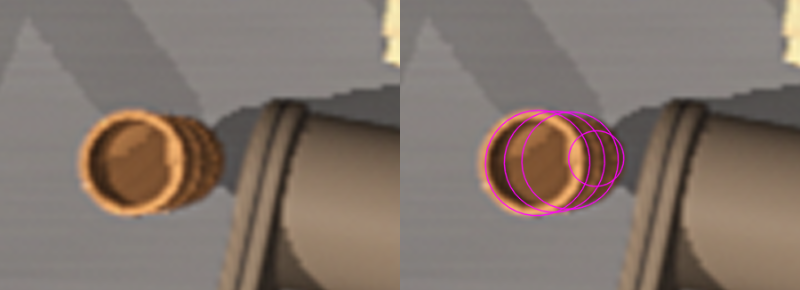

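View pics/z_scene.png

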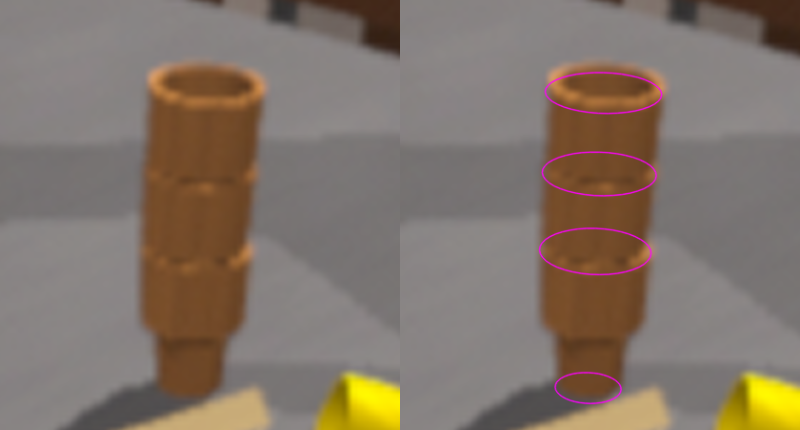

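View pics/full_top.png

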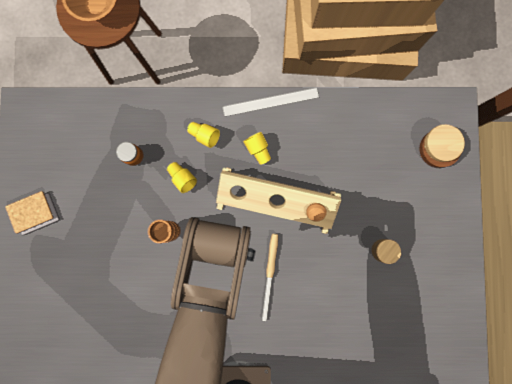

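In both views the stack is upright and the rack and bystanders look unmoved. The top rim sits about 1–2 mm higher and further right than the model predicts, so I'll measure it more finely.

```bash
python3 - <<'E'
from h import *
from plant import read_camera
fr_=np.mean([read_camera("scene")["frame"].astype(float) for _ in range(3)],0)
g=fr_
# silhouette edges per row via colour (R-B)
d=g[:,:,0]-g[:,:,2]
def edges(r):
    row=d[r,268:312];m=row>45
    i=np.where(m)[0]
    a,b=i[0],i[-1]
    f=lambda x0,x1:x0+(45-row[x0])/(row[x1]-row[x0])*(x1-x0)
    return 268+f(a-1,a),268+f(b,b+1)
for r in range(114,172,2):
    l,rr=edges(r)
    # model axis col at this row
    zs=np.linspace(0,.19,400);p=proj("scene",[[*B,z] for z in zs]);ax=np.interp(-r,-p[:,1],p[:,0])
    print(r,round(l,2),round(rr,2),"w",round(rr-l,2),"mid-axis",round((l+rr)/2-ax,2))
print(d[112:172,284].round(0))
im=fr_[110:175,262:312,::-1].astype(np.uint8);cv2.imwrite("pics/fine.png",cv2.resize(im,None,fx=9,fy=9,interpolation=cv2.INTER_NEAREST))
E
```

```text
Traceback (most recent call last):
IndexError: index 0 is out of bounds for axis 0 with size 0
```

```bash
python3 - <<'E'
from h import *
from plant import read_camera
g=read_camera("scene")["frame"].astype(float)
d=g[:,:,0]-g[:,:,2]
def edges(r):
    row=d[r,268:312];i=np.where(row>35)[0]
    if len(i)<3: return None
    a,b=i[0],i[-1]
    f=lambda x0,x1:x0+(35-row[x0])/(row[x1]-row[x0])*(x1-x0)
    return 268+f(a-1,a),268+f(b,b+1)
zs=np.linspace(0,.19,400);p=proj("scene",[[*B,z] for z in zs])
for r in range(114,172,2):
    e=edges(r)
    if e is None: print(r);continue
    l,rr=e;ax=np.interp(-r,-p[:,1],p[:,0])
    print(r,round(l,2),round(rr,2),"w",round(rr-l,2),"mid-axis",round((l+rr)/2-ax,2))
print(g[112:172,288,0])
im=g[110:175,262:312,::-1].astype(np.uint8);cv2.imwrite("pics/fine.png",cv2.resize(im,None,fx=9,fy=9,interpolation=cv2.INTER_NEAREST))
E
```

```text
114
116 282.58 296.0 w 13.42 mid-axis -1.0
118 280.21 300.75 w 20.54 mid-axis 0.25
120 280.23 301.42 w 21.19 mid-axis 0.7
122 280.67 300.65 w 19.99 mid-axis 0.64
124 280.53 300.4 w 19.87 mid-axis 0.55
126 280.42 299.84 w 19.42 mid-axis 0.31
128 280.44 299.79 w 19.35 mid-axis 0.4
130 280.24 299.56 w 19.32 mid-axis 0.29
132 280.03 299.47 w 19.44 mid-axis 0.24
134 279.54 299.76 w 20.22 mid-axis 0.25
136 279.62 299.59 w 19.96 mid-axis 0.31
138 279.62 298.88 w 19.26 mid-axis 0.05
140 279.45 298.68 w 19.22 mid-axis -0.03
142 279.39 298.43 w 19.04 mid-axis -0.08
144 279.39 298.3 w 18.91 mid-axis -0.04
146 279.31 297.89 w 18.58 mid-axis -0.18
148 278.93 299.07 w 20.14 mid-axis 0.32
150 279.18 298.75 w 19.57 mid-axis 0.38
152 279.22 298.19 w 18.97 mid-axis 0.23
154 279.21 297.83 w 18.62 mid-axis 0.15
156 279.18 297.58 w 18.4 mid-axis 0.11
158 279.18 297.43 w 18.25 mid-axis 0.14
160 279.31 297.34 w 18.03 mid-axis 0.27
162 280.46 296.13 w 15.67 mid-axis 0.34
164 281.96 294.26 w 12.3 mid-axis 0.25
166 281.84 293.73 w 11.89 mid-axis 0.04
168 282.18 293.49 w 11.3 mid-axis 0.19
170 282.16 293.32 w 11.16 mid-axis 0.2
[135. 135. 137. 150. 153. 134. 120. 117. 118. 127. 166. 153. 124. 119.
 119. 118. 118. 117. 117. 117. 117. 116. 116. 114. 103. 125. 126. 118.
 117. 117. 116. 116. 116. 115. 114. 114. 114. 116. 119. 137. 130. 119.
 117. 115. 116. 117. 116. 115. 115. 115. 116. 113.  95.  98. 108. 109.
 109. 110. 109. 109.]
```

View pics/fine.png

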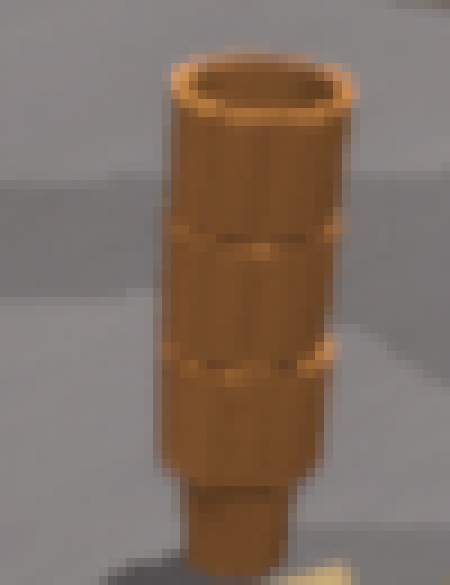

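```bash
python3 - <<'E'
from h import *
t=np.linspace(0,2*np.pi,400)
for z,r in((.178,.0285),(.178,.031),(.132,.0305),(.132,.0285),(.086,.0305)):
    p=proj("scene",[[B[0]+r*np.cos(x),B[1]+r*np.sin(x),z] for x in t]);i=p[:,1].argmax();print(z,r,p[i].round(2), (p[:,0].min()+p[:,0].max())/2)
g=cv2.imread("pics/full_scene.png").astype(int)
print(g[114:126,286:292,2]); 
# before: two-stack picture rows from k.png era not stored
E
```

```text
0.178 0.0285 [290.73 124.  ] 290.1141183449647
0.178 0.031 [290.79 124.3 ] 290.1177673692148
0.132 0.0305 [290.17 138.59] 289.386391288387
0.132 0.0285 [290.12 138.33] 289.3837054308451
0.086 0.0305 [289.44 152.34] 288.68552054034194
[[135 137 137 137 137 137]
 [141 149 150 148 146 147]
 [164 159 153 148 143 143]
 [146 140 134 131 128 128]
 [117 119 120 118 116 118]
 [113 117 118 116 116 116]
 [120 118 119 117 115 116]
 [154 132 127 125 124 124]
 [151 158 166 167 166 161]
 [127 144 153 153 150 146]
 [117 121 123 121 118 116]
 [115 119 119 117 113 112]]
```

By joint spacing and contact height, the top tumbler sits about 1–2 mm off-centre and 1 mm high, because my last nudge overdid it. I'll regrip it, lift a little, recentre and reseat it.

```bash
python3 -m jog '[{"grip":0,"x":-36,"y":0,"z":0,"rx":0,"ry":0,"rz":0},{"grip":0,"x":-36,"y":0,"z":0,"rx":0,"ry":0,"rz":0},{"grip":0,"x":-36,"y":0,"z":0,"rx":0,"ry":0,"rz":0},{"grip":0,"x":-36,"y":0,"z":0,"rx":0,"ry":0,"rz":0},{"grip":0,"x":-36,"y":0,"z":0,"rx":0,"ry":0,"rz":0},{"grip":0,"x":0,"y":0,"z":0,"rx":0,"ry":0,"rz":0},{"grip":0,"x":0,"y":0,"z":0,"rx":0,"ry":0,"rz":0},{"grip":0,"x":0,"y":0,"z":0,"rx":0,"ry":0,"rz":0}]'
python3 - <<'E'
from h import *
delta([.5141,.1971,.3145],RP)
E
```

```text
time: 23.22
eef_pos: [0.5148, 0.1978, 0.4467]
tcp_rot: [-0.623, 0.78, 0.041, -0.034]
contact_force: [0.5, 0.2, 0.1]
opening: 1.002
t 23.22 pos [0.5148 0.1978 0.4467] open 1.002 F [0.5 0.2 0.1] q [ 0.18 -0.    1.82  0.04  1.42  1.96]
rotvec [ 0.18 -0.21  0.08] | world d mm [  -0.7   -0.7 -132.2] | tool-now mm [  0.6 -13.4 131.5] | tool-after-rot mm [  1.1 -13.  131.6]
```

```bash
python3 -m jog '[{"grip":0,"x":0.7,"y":-3,"z":30,"rx":0,"ry":0,"rz":0},{"grip":0,"x":0,"y":-3,"z":30,"rx":0,"ry":0,"rz":0},{"grip":0,"x":0,"y":-2.5,"z":25,"rx":0,"ry":0,"rz":0},{"grip":0,"x":0,"y":-2,"z":20,"rx":0,"ry":0,"rz":0},{"grip":0,"x":0,"y":-1.4,"z":14,"rx":0,"ry":0,"rz":0},{"grip":0,"x":0,"y":-1,"z":11,"rx":0,"ry":0,"rz":0},{"grip":0,"x":0,"y":0,"z":0,"rx":0,"ry":0,"rz":0},{"grip":0,"x":0,"y":0,"z":0,"rx":0,"ry":0,"rz":0}]'
python3 -m jog '[{"grip":1,"x":0,"y":0,"z":0,"rx":0,"ry":0,"rz":0},{"grip":1,"x":0,"y":0,"z":0,"rx":0,"ry":0,"rz":0},{"grip":1,"x":0,"y":0,"z":0,"rx":0,"ry":0,"rz":0},{"grip":1,"x":0,"y":0,"z":0,"rx":0,"ry":0,"rz":0},{"grip":1,"x":0,"y":0,"z":0,"rx":0,"ry":0,"rz":0}]' 25
python3 look2.py u .092
```

```text
time: 23.88
eef_pos: [0.5141, 0.1959, 0.3165]
tcp_rot: [-0.622, 0.781, 0.041, -0.033]
contact_force: [0.2, -0.1, -0.3]
opening: 1.0
time: 24.3
eef_pos: [0.5146, 0.1967, 0.3182]
tcp_rot: [-0.623, 0.781, 0.04, -0.032]
contact_force: [-0.0, 0.4, 5.8]
opening: 0.732
t 24.3 pos [0.5146 0.1967 0.3182] open 0.732 F [-0.   0.4  5.8] q [0.18 0.12 1.94 0.04 1.18 1.95]
rotvec [-0.02 -0.08 -0.01] | world d mm [-1.4 -1.5 -5.9] | tool-now mm [1.8 0.5 6. ] | tool-after-rot mm [1.8 0.5 6. ]
```

View pics/u.png

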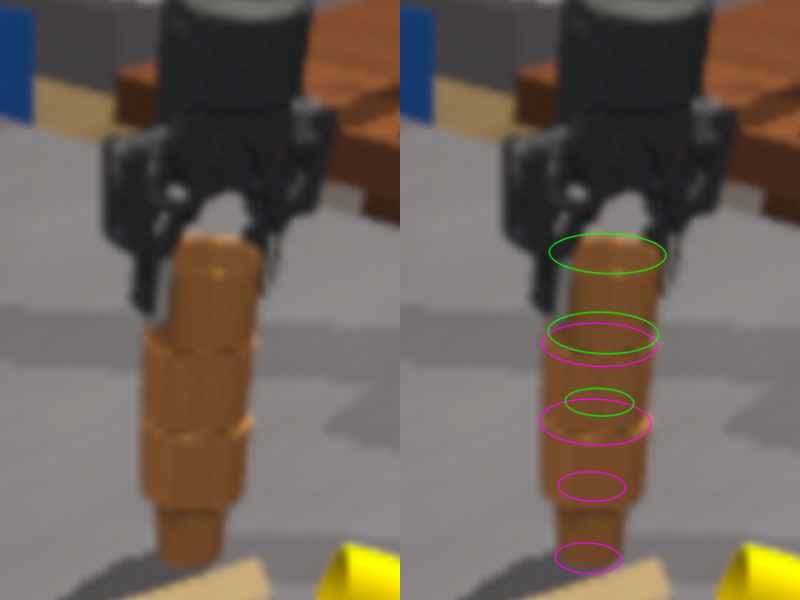

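Gripped. Lift 5 mm, shift about 1.5 mm and lower again.

```bash
python3 -m jog '[{"grip":1,"x":0,"y":0.3,"z":-3,"rx":0,"ry":0,"rz":0},{"grip":1,"x":0,"y":0.3,"z":-3,"rx":0,"ry":0,"rz":0},{"grip":1,"x":1.0,"y":1.2,"z":0,"rx":0,"ry":0,"rz":0},{"grip":1,"x":0,"y":0,"z":0,"rx":0,"ry":0,"rz":0},{"grip":1,"x":0,"y":-0.2,"z":2,"rx":0,"ry":0,"rz":0},{"grip":1,"x":0,"y":-0.1,"z":1,"rx":0,"ry":0,"rz":0},{"grip":1,"x":0,"y":0,"z":0,"rx":0,"ry":0,"rz":0},{"grip":1,"x":0,"y":0,"z":0,"rx":0,"ry":0,"rz":0}]'
python3 -m jog '[{"grip":1,"x":0,"y":-0.1,"z":1,"rx":0,"ry":0,"rz":0},{"grip":1,"x":0,"y":-0.1,"z":1,"rx":0,"ry":0,"rz":0},{"grip":1,"x":0,"y":0,"z":0,"rx":0,"ry":0,"rz":0},{"grip":1,"x":0,"y":0,"z":0,"rx":0,"ry":0,"rz":0}]'
python3 -m jog '[{"grip":1,"x":0,"y":-0.1,"z":1,"rx":0,"ry":0,"rz":0},{"grip":1,"x":0,"y":0,"z":0,"rx":0,"ry":0,"rz":0},{"grip":1,"x":0,"y":0,"z":0,"rx":0,"ry":0,"rz":0}]'
```

```text
time: 25.02
eef_pos: [0.5127, 0.1958, 0.3197]
tcp_rot: [-0.623, 0.781, 0.041, -0.033]
contact_force: [0.0, 0.1, 0.5]
opening: 0.734
time: 25.35
eef_pos: [0.5131, 0.1959, 0.3189]
tcp_rot: [-0.623, 0.781, 0.04, -0.032]
contact_force: [-1.0, -0.5, 5.4]
opening: 0.73
time: 25.6
eef_pos: [0.5133, 0.1959, 0.3186]
tcp_rot: [-0.623, 0.781, 0.04, -0.032]
contact_force: [-1.0, 0.1, 7.7]
opening: 0.734
```

```bash
python3 -m jog '[{"grip":1,"x":0,"y":0.1,"z":-1.5,"rx":0,"ry":0,"rz":0},{"grip":1,"x":0,"y":0,"z":0,"rx":0,"ry":0,"rz":0},{"grip":0.2,"x":0,"y":0,"z":0,"rx":0,"ry":0,"rz":0},{"grip":0,"x":0,"y":0,"z":0,"rx":0,"ry":0,"rz":0},{"grip":0,"x":0,"y":0,"z":0,"rx":0,"ry":0,"rz":0},{"grip":0,"x":0,"y":0,"z":0,"rx":0,"ry":0,"rz":0},{"grip":0,"x":0,"y":0,"z":0,"rx":0,"ry":0,"rz":0}]'
python3 -m jog '[{"grip":0,"x":0,"y":0.8,"z":-8,"rx":0,"ry":0,"rz":0},{"grip":0,"x":0,"y":1.5,"z":-15,"rx":0,"ry":0,"rz":0},{"grip":0,"x":0,"y":2,"z":-20,"rx":0,"ry":0,"rz":0},{"grip":0,"x":0,"y":3,"z":-30,"rx":0,"ry":0,"rz":0},{"grip":0,"x":0,"y":3,"z":-30,"rx":0,"ry":0,"rz":0},{"grip":0,"x":0,"y":3,"z":-30,"rx":0,"ry":0,"rz":0},{"grip":0,"x":0,"y":0,"z":0,"rx":0,"ry":0,"rz":0}]'
python3 -m jog '[{"grip":0,"x":36,"y":0,"z":0,"rx":0,"ry":0,"rz":0},{"grip":0,"x":36,"y":0,"z":0,"rx":0,"ry":0,"rz":0},{"grip":0,"x":36,"y":0,"z":0,"rx":0,"ry":0,"rz":0},{"grip":0,"x":36,"y":0,"z":0,"rx":0,"ry":0,"rz":0},{"grip":0,"x":36,"y":0,"z":0,"rx":0,"ry":0,"rz":0},{"grip":0,"x":0,"y":0,"z":0,"rx":0,"ry":0,"rz":0},{"grip":0,"x":0,"y":0,"z":0,"rx":0,"ry":0,"rz":0},{"grip":0,"x":0,"y":0,"z":0,"rx":0,"ry":0,"rz":0}]'
cat > meas.py <<'E'
from h import *
from plant import read_camera
C={n:read_camera(n)["frame"] for n in("scene","top")}
g=C["scene"].astype(float);d=g[:,:,0]-g[:,:,2]
def edges(r):
    row=d[r,268:312];i=np.where(row>35)[0];a,b=i[0],i[-1]
    f=lambda x0,x1:x0+(35-row[x0])/(row[x1]-row[x0])*(x1-x0)
    return 268+f(a-1,a),268+f(b,b+1)
zs=np.linspace(0,.19,400);p=proj("scene",[[*B,z] for z in zs])
for R in((118,120),(124,126,128,130,132),(138,140,142,144,146),(152,154,156,158),(166,168,170)):
    print(R,np.mean([np.mean(edges(r))-np.interp(-r,-p[:,1],p[:,0]) for r in R]).round(2))
print(g[112:156,287:291,0].mean(1).round(0))
im=C["scene"][110:175,262:312,::-1];a=cv2.resize(im,None,fx=8,fy=8,interpolation=cv2.INTER_NEAREST)
im=C["top"][205:260,145:195,::-1];b=cv2.resize(im,None,fx=8,fy=8,interpolation=cv2.INTER_NEAREST)
b=cv2.copyMakeBorder(b,0,a.shape[0]-b.shape[0],0,0,cv2.BORDER_CONSTANT)
cv2.imwrite("pics/meas.png",np.hstack([a,b]));cv2.imwrite("pics/full_scene2.png",C["scene"][:,:,::-1])
E
python3 meas.py
```

```text
time: 26.18
eef_pos: [0.5126, 0.1958, 0.3176]
tcp_rot: [-0.623, 0.781, 0.041, -0.033]
contact_force: [0.6, -0.1, 0.8]
opening: 0.997
time: 26.77
eef_pos: [0.5142, 0.196, 0.4605]
tcp_rot: [-0.623, 0.781, 0.038, -0.027]
contact_force: [0.8, -0.3, 1.9]
opening: 1.001
time: 27.43
eef_pos: [0.4733, 0.0203, 0.4522]
tcp_rot: [-0.622, 0.781, 0.041, -0.033]
contact_force: [0.2, 0.1, 0.2]
opening: 1.003
(118, 120) 0.36
(124, 126, 128, 130, 132) 0.07
(138, 140, 142, 144, 146) -0.06
(152, 154, 156, 158) 0.16
(166, 168, 170) 0.14
[135. 135. 139. 159. 145. 120. 115. 116. 117. 132. 166. 149. 121. 117.
 116. 116. 116. 115. 115. 115. 114. 114. 114. 112. 105. 129. 128. 118.
 116. 116. 116. 115. 116. 115. 114. 114. 114. 115. 120. 134. 127. 116.
 116. 115.]
```

View pics/meas.png

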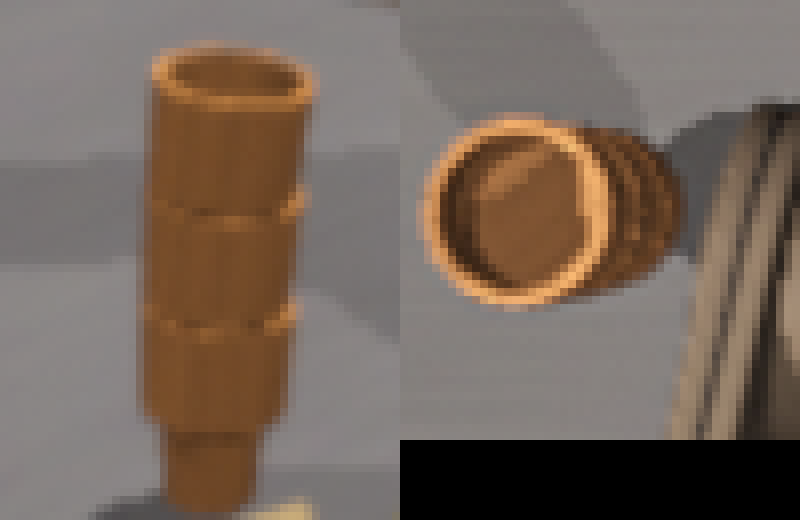

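Sideways it's now aligned to 0.1 px. Next I'll check the height and depth position of the top rim by triangulating its ellipse from both cameras.

```bash
cat > tri.py <<'E'
from h import *
# candidate rim poses scored by rendering: ring (26..31mm) brightness contrast in both views; fit x,y,z, tilt
from plant import read_camera
t=np.linspace(0,2*np.pi,120,endpoint=False)
def ringpts(q,r):
    R=Ro.from_rotvec([q[3],q[4],0]).as_matrix()
    return np.array(q[:3])+(R@np.stack([r*np.cos(t),r*np.sin(t),0*t])).T
def score(q,I,w):
    tot=0
    for n,im in I.items():
        def s(r):
            p=proj(n,ringpts(q,r)).astype(np.float32);return cv2.remap(im,p[:,0].reshape(1,-1),p[:,1].reshape(1,-1),cv2.INTER_LINEAR)[0]
        tot+=w[n]*np.mean(np.minimum(s(.0285)-s(.0225),40))+w[n]*np.mean(np.minimum(s(.0285)-s(.034),40))
    return -tot
def fit(I,z,tilt=False):
    from scipy.optimize import minimize
    best=None
    for dx in(-.003,0,.003):
        for dz in(-.003,0,.003):
            q0=[B[0]+dx,B[1],z+dz,0,0]
            f=(lambda q:score(q,I,W)+2e2*(q[3]**2+q[4]**2)) if tilt else (lambda q:score([*q[:3],0,0],I,W))
            r=minimize(f,q0,method="Nelder-Mead",options=dict(initial_simplex=np.array([q0]+[[q0[j]+(.003 if j<3 else .03)*(i==j) for j in range(5)] for i in range(5)]),maxiter=800,xatol=1e-5,fatol=1e-3))
            if best is None or r.fun<best.fun: best=r
    return best
W=dict(top=1,scene=1)
def ch(fr): f=fr.astype(np.float32);return f[:,:,0]-0.5*f[:,:,2]
if __name__=="__main__":
    I0={n:ch(D[n]["frame"]) for n in D}
    for tl in(False,True):
        r=fit(I0,.086,tl);print("bench0",(r.x[:3]*1e3).round(1),np.degrees(r.x[3:]).round(1),r.fun)
    I={n:ch(read_camera(n)["frame"]) for n in D}
    for tl in(False,True):
        r=fit(I,.178,tl);print("top now",(r.x[:3]*1e3).round(1),np.degrees(r.x[3:]).round(1),r.fun)
    m=cv2.imread("pics/full_top.png")[:,:,::-1];s=cv2.imread("pics/full_scene.png")[:,:,::-1]
    r=fit(dict(top=ch(m),scene=ch(s)),.178);print("top before",(r.x[:3]*1e3).round(1),r.fun)
E
python3 tri.py
```

```text
bench0 [496.3 201.8  86.9] [1. 0.] -120.63824462890625
bench0 [496.3 201.8  86.9] [-0.4  0.1] -120.68607814006552
top now [497.4 202.3 182.1] [-0.6 -0.9] -116.7203369140625
top now [497.5 202.2 182.1] [-1.7  2.2] -119.63765974054647
top before [497.3 202.3 182. ] -120.78825378417969
```

```bash
python3 - <<'E'
from tri import *
S=np.zeros((384,512,3),np.uint8);T=S.copy()
k=cv2.imread("pics/k.png")[:,:,::-1];S[100:180,262:322]=cv2.resize(k,(60,80),interpolation=cv2.INTER_NEAREST)
m=cv2.imread("pics/m_top.png")[:,:,::-1];T[155:305,145:345]=cv2.resize(m,(200,150),interpolation=cv2.INTER_AREA)
# control: same treatment on bench0 pictures
r=fit(dict(top=ch(T),scene=ch(S)),.132);print("mid",(r.x[:3]*1e3).round(1),r.fun)
for w in ((1,.3),(.3,1)):
    W["top"],W["scene"]=w
    r=fit(dict(top=ch(T),scene=ch(S)),.132);print("mid",(r.x[:3]*1e3).round(1),r.fun)
    r=fit({n:ch(D[n]["frame"]) for n in D},.086);print("bench",(r.x[:3]*1e3).round(1),r.fun)
    m2=cv2.imread("pics/full_top.png")[:,:,::-1];s2=cv2.imread("pics/full_scene.png")[:,:,::-1]
    r=fit(dict(top=ch(m2),scene=ch(s2)),.178);print("top before",(r.x[:3]*1e3).round(1),r.fun)
E
```

```text
mid [497.4 202.2 132.3] -123.284912109375
mid [497.4 202.2 132.4] -92.98470306396484
bench [496.4 201.8  87. ] -91.68092346191406
top before [497.3 202.3 182. ] -92.15972900390625
mid [497.6 202.  132.5] -67.28379821777344
bench [496.3 201.6  87. ] -65.15287780761719
top before [497.3 202.2 182.1] -64.8583984375
```

The rim heights are bench 87.0, middle 132.4 and top 182. The lower joint is home, but the top tumbler sits about 3 mm high, and probably leans. I'll fit the lean.

```bash
cat > tri2.py <<'E'
from tri import *
from scipy.optimize import minimize
def fit2(I,z,x=.4973,y=.2022):
    best=None
    for a in(-.06,0,.06):
        for b in(-.06,0,.06):
            q0=np.array([x,y,z,a,b])
            r=minimize(lambda q:score(q,I,W),q0,method="Nelder-Mead",options=dict(initial_simplex=np.array([q0]+[[q0[j]+(.002 if j<3 else .03)*(i==j) for j in range(5)] for i in range(5)]),maxiter=1000,xatol=1e-5,fatol=1e-3))
            if best is None or r.fun<best.fun: best=r
    q=best.x;print((q[:3]*1e3).round(1),"lean deg x,y",np.degrees([q[4],-q[3]]).round(1),round(best.fun,1));return best
if __name__=="__main__":
    fit2({n:ch(D[n]["frame"]) for n in D},.087)
    I={n:ch(read_camera(n)["frame"]) for n in D}
    fit2(I,.181)
    m2=cv2.imread("pics/full_top.png")[:,:,::-1];s2=cv2.imread("pics/full_scene.png")[:,:,::-1]
    fit2(dict(top=ch(m2),scene=ch(s2)),.181)
    S=np.zeros((384,512,3),np.uint8);T=S.copy()
    k=cv2.imread("pics/k.png")[:,:,::-1];S[100:180,262:322]=cv2.resize(k,(60,80),interpolation=cv2.INTER_NEAREST)
    m=cv2.imread("pics/m_top.png")[:,:,::-1];T[155:305,145:345]=cv2.resize(m,(200,150),interpolation=cv2.INTER_AREA)
    fit2(dict(top=ch(T),scene=ch(S)),.132)
E
python3 tri2.py
```

```text
[496.3 201.8  86.9] lean deg x,y [-0.   0.6] -120.7
[497.5 202.3 182. ] lean deg x,y [2.5 2.3] -120.3
[497.4 202.4 182. ] lean deg x,y [1.2 1.3] -121.7
[497.3 202.3 132.1] lean deg x,y [1.1 0.6] -123.8
```

```bash
python3 - <<'E'
from tri2 import *
S=np.zeros((384,512,3),np.uint8);T=S.copy()
k=cv2.imread("pics/k.png")[:,:,::-1];S[100:180,262:322]=k[3::7,3::7]
m=cv2.imread("pics/m_top.png")[:,:,::-1];T[155:305,145:345]=cv2.resize(m,(200,150),interpolation=cv2.INTER_AREA)
fit2(dict(top=ch(T),scene=ch(S)),.132)
# 2-stack nested bits: bottom lip & column compare, 2-stack vs 3-stack
s2=cv2.imread("pics/full_scene.png")[:,:,::-1]
print(S[134:156,287:291,0].mean(1).round(0)); print(s2[134:156,287:291,0].mean(1).round(0));print(s2[117:140,287:291,0].mean(1).round(0))
E
```

```text
[496.2 201.3 134.6] lean deg x,y [1.4 0.3] -125.0
[116. 117. 130. 159. 144. 120. 115. 115. 115. 115. 115. 114. 114. 114.
 114. 114. 116. 132. 127. 116. 115. 114.]
[114. 113. 105. 128. 128. 118. 116. 116. 116. 116. 115. 114. 114. 114.
 115. 115. 120. 133. 127. 117. 116. 116.]
[133. 118. 117. 117. 127. 164. 150. 121. 117. 118. 117. 117. 116. 116.
 115. 115. 114. 114. 113. 105. 128. 128. 118.]
```

With the crop sampled correctly, the rims read 86.9, 134.6 and 182.0. The spacings are equal (47.7 and 47.4), so the excess is a common scale bias of the view. The top also settled in the same place twice. One last check: the lean, from the side edges in the scene view.

```bash
python3 - <<'E'
from h import *
from plant import read_camera
def an(fr,tag):
    g=fr.astype(float)
    def sub(row,x0,x1,thr):
        seg=row
        i=x0
        return None
    # |gradient| centroid edges in saturation-like channel
    d=cv2.GaussianBlur(g[:,:,0]-g[:,:,2],(1,3),0.7)
    zs=np.linspace(0,.19,400);p=proj("scene",[[*B,z] for z in zs])
    def e(r):
        row=d[r];gr=np.diff(row);L=slice(275,285);R=slice(292,305)
        gl=np.clip(gr[L],0,None);gg=np.clip(-gr[R],0,None)
        gl=gl*(gl>4);gg=gg*(gg>4)
        return (np.arange(275,285)@gl/gl.sum()+np.arange(292,305)@gg/gg.sum())/2+.5
    for nm,rs in(("top",range(124,134)),("mid",range(139,148)),("bot",range(153,160))):
        rs=np.array(list(rs));v=np.array([e(r) for r in rs]);ax=np.interp(-rs,-p[:,1],p[:,0])
        sl,c=np.polyfit(rs-rs.mean(),v-ax,1);print(tag,nm,"off",c.round(2),"px; lean deg",np.degrees(-sl*.85).round(1))
an(cv2.imread("pics/full_scene.png")[:,:,::-1],"before");an(read_camera("scene")["frame"],"now")
S=np.zeros((384,512,3),np.uint8);S[100:180,262:322]=cv2.imread("pics/k.png")[3::7,3::7,::-1]
try: an(S,"2stack")
except Exception as x: print(x)
E
```

```text
before top off 0.4 px; lean deg 1.1
before mid off 0.04 px; lean deg 0.1
before bot off 0.21 px; lean deg 0.1
now top off 0.16 px; lean deg 1.2
now mid off 0.04 px; lean deg 0.1
now bot off 0.21 px; lean deg 0.5
2stack top off nan px; lean deg nan
2stack mid off 0.02 px; lean deg -0.2
2stack bot off 0.24 px; lean deg -0.2<stdin>:16: RuntimeWarning: invalid value encountered in scalar divide
```

The top body still shows a lean of about 1° or more against the two below. I'll press it home squarely from above, with a vertical tool and both fingertips on the rim.

```bash
python3 -m jog '[{"grip":0.42,"x":-36,"y":0,"z":0,"rx":5,"ry":0,"rz":0},{"grip":0.42,"x":-36,"y":0,"z":0,"rx":0.8,"ry":0,"rz":0},{"grip":0.42,"x":-36,"y":0,"z":0,"rx":0,"ry":0,"rz":0},{"grip":0.42,"x":-36,"y":0,"z":0,"rx":0,"ry":0,"rz":0},{"grip":0.42,"x":-36,"y":0,"z":0,"rx":0,"ry":0,"rz":0},{"grip":0.42,"x":0,"y":0,"z":0,"rx":0,"ry":0,"rz":0},{"grip":0.42,"x":0,"y":0,"z":0,"rx":0,"ry":0,"rz":0},{"grip":0.42,"x":0,"y":0,"z":0,"rx":0,"ry":0,"rz":0}]' 30
python3 - <<'E'
from h import *
delta([.4986,.1983,.360],RD)
E
```

```text
time: 28.45
eef_pos: [0.5133, 0.196, 0.4514]
tcp_rot: [-0.624, 0.782, 0.001, -0.002]
contact_force: [-0.1, -0.3, -0.2]
opening: 0.582
t 28.45 pos [0.5133 0.196  0.4514] open 0.582 F [-0.1 -0.3 -0.2] q [ 0.18 -0.02  1.83  0.    1.34  1.97]
rotvec [ 0.26 -0.1   0.08] | world d mm [-14.7   2.3 -91.4] | tool-now mm [ 0.9 14.4 91.5] | tool-after-rot mm [ 1.1 14.8 91.4]
```

```bash
python3 -m jog '[{"grip":0.42,"x":1,"y":14.5,"z":0,"rx":0.3,"ry":-0.1,"rz":0},{"grip":0.42,"x":0,"y":0,"z":30,"rx":0,"ry":0,"rz":0},{"grip":0.42,"x":0,"y":0,"z":30,"rx":0,"ry":0,"rz":0},{"grip":0.42,"x":0,"y":0,"z":20,"rx":0,"ry":0,"rz":0},{"grip":0.42,"x":0,"y":0,"z":10,"rx":0,"ry":0,"rz":0},{"grip":0.42,"x":0,"y":0,"z":0,"rx":0,"ry":0,"rz":0},{"grip":0.42,"x":0,"y":0,"z":0,"rx":0,"ry":0,"rz":0}]'
python3 look2.py v .092
```

```text
time: 29.03
eef_pos: [0.4995, 0.1973, 0.3623]
tcp_rot: [-0.623, 0.782, -0.0, 0.001]
contact_force: [1.0, 0.2, 0.2]
opening: 0.583
t 29.03 pos [0.4995 0.1973 0.3623] open 0.583 F [1.  0.2 0.2] q [0.19 0.02 1.96 0.   1.16 1.98]
rotvec [-5.97 -0.05 -0.08] | world d mm [ 13.7  -2.2 -50. ] | tool-now mm [ -0.9 -13.7  50. ] | tool-after-rot mm [ -0.9 -18.9  48.3]
```

View pics/v.png

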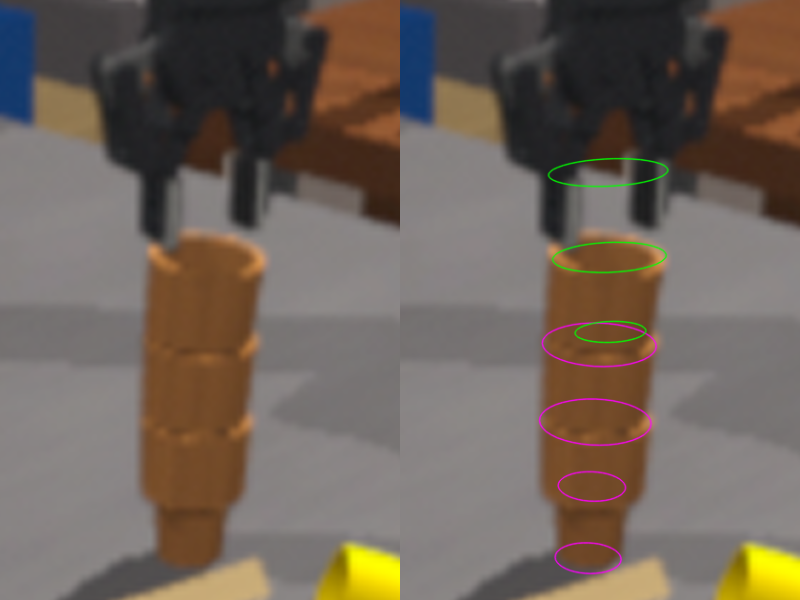

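Both tips stand over the rim, at (165,240) and (245,225), with the mouth at (207,257). Lowering slowly to touch.

```bash
python3 -m jog '[{"grip":0.42,"x":0,"y":0,"z":3,"rx":0,"ry":0,"rz":0},{"grip":0.42,"x":0,"y":0,"z":3,"rx":0,"ry":0,"rz":0},{"grip":0.42,"x":0,"y":0,"z":3,"rx":0,"ry":0,"rz":0},{"grip":0.42,"x":0,"y":0,"z":0,"rx":0,"ry":0,"rz":0},{"grip":0.42,"x":0,"y":0,"z":0,"rx":0,"ry":0,"rz":0}]'
python3 -m jog '[{"grip":0.42,"x":0,"y":0,"z":2,"rx":0,"ry":0,"rz":0},{"grip":0.42,"x":0,"y":0,"z":1,"rx":0,"ry":0,"rz":0},{"grip":0.42,"x":0,"y":0,"z":0,"rx":0,"ry":0,"rz":0},{"grip":0.42,"x":0,"y":0,"z":0,"rx":0,"ry":0,"rz":0}]'
python3 -m jog '[{"grip":0.42,"x":0,"y":0,"z":1,"rx":0,"ry":0,"rz":0},{"grip":0.42,"x":0,"y":0,"z":1,"rx":0,"ry":0,"rz":0},{"grip":0.42,"x":0,"y":0,"z":0,"rx":0,"ry":0,"rz":0},{"grip":0.42,"x":0,"y":0,"z":0,"rx":0,"ry":0,"rz":0}]'
```

```text
time: 29.5
eef_pos: [0.4992, 0.1981, 0.3528]
tcp_rot: [-0.623, 0.782, -0.0, 0.001]
contact_force: [0.7, 0.3, 0.7]
opening: 0.582
time: 29.83
eef_pos: [0.4998, 0.198, 0.3518]
tcp_rot: [-0.624, 0.782, -0.001, 0.002]
contact_force: [-0.8, -0.4, 5.0]
opening: 0.582
time: 30.17
eef_pos: [0.5004, 0.198, 0.3515]
tcp_rot: [-0.624, 0.782, -0.002, 0.002]
contact_force: [-1.4, -2.6, 10.1]
opening: 0.577
```

```bash
python3 -m jog '[{"grip":0.42,"x":0,"y":0.7,"z":1,"rx":0,"ry":0,"rz":0},{"grip":0.42,"x":0,"y":0,"z":0,"rx":0,"ry":0,"rz":0},{"grip":0.42,"x":0,"y":0,"z":0,"rx":0,"ry":0,"rz":0}]'
python3 -m jog '[{"grip":0.42,"x":0,"y":0,"z":-4,"rx":0,"ry":0,"rz":0},{"grip":0.42,"x":0,"y":0,"z":-10,"rx":0,"ry":0,"rz":0},{"grip":0.42,"x":0,"y":0,"z":-30,"rx":0,"ry":0,"rz":0},{"grip":0.42,"x":0,"y":0,"z":-30,"rx":0,"ry":0,"rz":0},{"grip":0.42,"x":0,"y":0,"z":-30,"rx":0,"ry":0,"rz":0}]'
python3 -m jog '[{"grip":0.42,"x":36,"y":0,"z":0,"rx":0,"ry":0,"rz":0},{"grip":0.42,"x":36,"y":0,"z":0,"rx":0,"ry":0,"rz":0},{"grip":0.42,"x":36,"y":0,"z":0,"rx":0,"ry":0,"rz":0},{"grip":0.42,"x":36,"y":0,"z":0,"rx":0,"ry":0,"rz":0},{"grip":0.42,"x":36,"y":0,"z":0,"rx":0,"ry":0,"rz":0},{"grip":0.42,"x":0,"y":0,"z":0,"rx":0,"ry":0,"rz":0}]'
cat > fin.py <<'E'
from tri2 import *
C={n:read_camera(n)["frame"] for n in D}
fit2({n:ch(C[n]) for n in D},.181)
g=C["scene"].astype(float);d=cv2.GaussianBlur(g[:,:,0]-g[:,:,2],(1,3),0.7)
zs=np.linspace(0,.19,400);p=proj("scene",[[*B,z] for z in zs])
def e(r):
    gr=np.diff(d[r]);gl=np.clip(gr[275:285],0,None);gg=np.clip(-gr[292:305],0,None);gl=gl*(gl>4);gg=gg*(gg>4)
    return (np.arange(275,285)@gl/gl.sum()+np.arange(292,305)@gg/gg.sum())/2+.5
for nm,rs in(("top",range(124,134)),("mid",range(139,148)),("bot",range(153,160))):
    rs=np.array(list(rs));v=np.array([e(r) for r in rs]);ax=np.interp(-rs,-p[:,1],p[:,0])
    sl,c=np.polyfit(rs-rs.mean(),v-ax,1);print(nm,"off",c.round(2),"px; lean deg",np.degrees(-sl*.85).round(1))
print(g[114:156,287:291,0].mean(1).round(0))
im=C["scene"][110:175,262:312,::-1];a=cv2.resize(im,None,fx=8,fy=8,interpolation=cv2.INTER_NEAREST)
im=C["top"][205:260,145:195,::-1];b=cv2.resize(im,None,fx=8,fy=8,interpolation=cv2.INTER_NEAREST)
b=cv2.copyMakeBorder(b,0,a.shape[0]-b.shape[0],0,0,cv2.BORDER_CONSTANT)
import sys
cv2.imwrite(f"pics/{sys.argv[1]}.png",np.hstack([a,b]))
for n in D: cv2.imwrite(f"pics/{sys.argv[1]}_{n}.png",C[n][:,:,::-1])
E
python3 fin.py w
```

```text
time: 30.42
eef_pos: [0.4999, 0.1981, 0.3513]
tcp_rot: [-0.624, 0.782, -0.003, 0.003]
contact_force: [-2.0, -2.1, 11.4]
opening: 0.58
time: 30.83
eef_pos: [0.4981, 0.1982, 0.4515]
tcp_rot: [-0.623, 0.782, 0.0, -0.0]
contact_force: [0.6, 0.6, 1.3]
opening: 0.58
time: 31.33
eef_pos: [0.4573, 0.0187, 0.4507]
tcp_rot: [-0.621, 0.784, -0.001, -0.0]
contact_force: [0.8, -0.2, 0.9]
opening: 0.577
[497.6 202.3 181.8] lean deg x,y [2.6 1.7] -120.4
top off 0.17 px; lean deg 1.2
mid off 0.03 px; lean deg 0.3
bot off 0.23 px; lean deg -0.2
[136. 146. 139. 122. 115. 115. 116. 126. 163. 148. 120. 116. 116. 116.
 116. 114. 114. 114. 113. 113. 113. 112. 105. 128. 128. 117. 116. 115.
 115. 115. 115. 114. 114. 114. 114. 115. 120. 133. 126. 116. 115. 115.]
```

View pics/w.png

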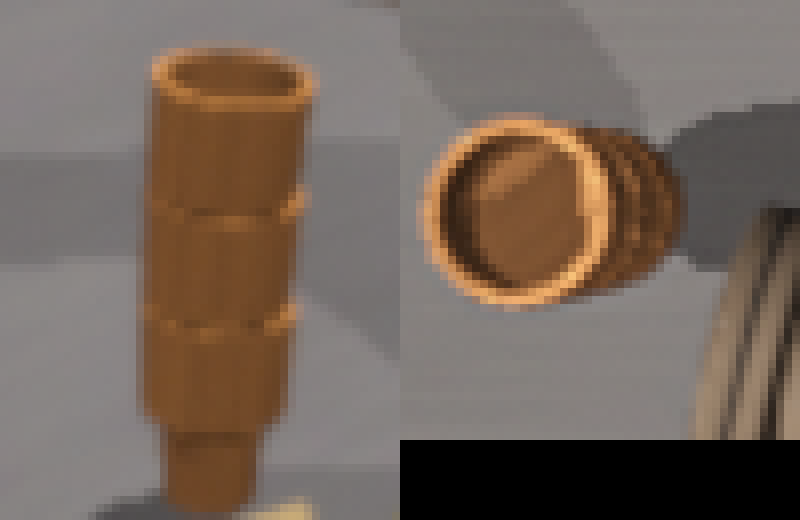

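Nothing changed under an 11 N press, so it's stable. The small lean left, about 1° towards +x, is about the jaw axis, so I'll press once more with the jaws turned 90°.

```bash
python3 -m jog '[{"grip":0.42,"x":0,"y":0,"z":0,"rx":0,"ry":0,"rz":-7},{"grip":0.42,"x":0,"y":0,"z":0,"rx":0,"ry":0,"rz":-7},{"grip":0.42,"x":0,"y":0,"z":0,"rx":0,"ry":0,"rz":-7},{"grip":0.42,"x":0,"y":0,"z":0,"rx":0,"ry":0,"rz":-7},{"grip":0.42,"x":0,"y":0,"z":0,"rx":0,"ry":0,"rz":-7},{"grip":0.42,"x":0,"y":0,"z":0,"rx":0,"ry":0,"rz":-7},{"grip":0.42,"x":0,"y":0,"z":0,"rx":0,"ry":0,"rz":-7},{"grip":0.42,"x":0,"y":0,"z":0,"rx":0,"ry":0,"rz":-7}]'
python3 -m jog '[{"grip":0.42,"x":0,"y":0,"z":0,"rx":0,"ry":0,"rz":-7},{"grip":0.42,"x":0,"y":0,"z":0,"rx":0,"ry":0,"rz":-7},{"grip":0.42,"x":0,"y":0,"z":0,"rx":0,"ry":0,"rz":-7},{"grip":0.42,"x":0,"y":0,"z":0,"rx":0,"ry":0,"rz":-7},{"grip":0.42,"x":0,"y":0,"z":0,"rx":0,"ry":0,"rz":-6},{"grip":0.42,"x":0,"y":0,"z":0,"rx":0,"ry":0,"rz":0},{"grip":0.42,"x":0,"y":0,"z":0,"rx":0,"ry":0,"rz":0}]'
cat >> h.py <<'E'
RD9=RD@Ro.from_rotvec([0,0,-np.pi/2]).as_matrix()
E
python3 - <<'E'
from h import *
delta([.4986,.1983,.430],RD9)
E
```

```text
time: 32.1
eef_pos: [0.4585, 0.0241, 0.4506]
tcp_rot: [0.919, -0.394, 0.0, -0.001]
contact_force: [-0.7, 0.5, -0.4]
opening: 0.578
time: 32.68
eef_pos: [0.4585, 0.0237, 0.4506]
tcp_rot: [0.994, -0.112, 0.001, -0.001]
contact_force: [-0.8, -0.4, 0.2]
opening: 0.58
t 32.68 pos [0.4585 0.0237 0.4506] open 0.58 F [-0.8 -0.4  0.2] q [-0.17 -0.24  2.03  0.    1.35  0.06]
rotvec [-0.06 -0.06 -0.03] | world d mm [ 40.1 174.6 -20.6] | tool-now mm [ 1.000e-01 -1.791e+02  2.080e+01] | tool-after-rot mm [   0.2 -179.1   20.6]
```

```bash
python3 -m jog '[{"grip":0.42,"x":0,"y":-36,"z":0,"rx":0,"ry":0,"rz":0},{"grip":0.42,"x":0,"y":-36,"z":0,"rx":0,"ry":0,"rz":0},{"grip":0.42,"x":0,"y":-36,"z":0,"rx":0,"ry":0,"rz":0},{"grip":0.42,"x":0,"y":-36,"z":0,"rx":0,"ry":0,"rz":0},{"grip":0.42,"x":0,"y":-35,"z":20,"rx":0,"ry":0,"rz":0},{"grip":0.42,"x":0,"y":0,"z":30,"rx":0,"ry":0,"rz":0},{"grip":0.42,"x":0,"y":0,"z":30,"rx":0,"ry":0,"rz":0},{"grip":0.42,"x":0,"y":0,"z":0,"rx":0,"ry":0,"rz":0}]'
python3 -m jog '[{"grip":0.42,"x":0,"y":0,"z":0,"rx":0,"ry":0,"rz":0},{"grip":0.42,"x":0,"y":0,"z":0,"rx":0,"ry":0,"rz":0}]'
python3 - <<'E'
from h import *
delta([.4986,.1983,.352],RD9)
E
```

```text
time: 33.35
eef_pos: [0.4962, 0.1982, 0.3637]
tcp_rot: [0.994, -0.112, -0.006, 0.002]
contact_force: [-0.6, -0.9, -1.5]
opening: 0.577
time: 33.52
eef_pos: [0.4987, 0.1974, 0.3724]
tcp_rot: [0.994, -0.113, 0.002, -0.001]
contact_force: [-0.5, 0.4, 1.0]
opening: 0.578
t 33.52 pos [0.4987 0.1974 0.3724] open 0.578 F [-0.5  0.4  1. ] q [0.19 0.01 1.95 0.   1.18 0.41]
rotvec [-0.09 -0.18 -0.03] | world d mm [ -0.1   0.9 -20.4] | tool-now mm [-0.4 -0.8 20.4] | tool-after-rot mm [-0.3 -0.8 20.4]
```

```bash
python3 -m jog '[{"grip":0.42,"x":0,"y":-0.8,"z":6,"rx":0,"ry":0,"rz":0},{"grip":0.42,"x":0,"y":0,"z":6,"rx":0,"ry":0,"rz":0},{"grip":0.42,"x":0,"y":0,"z":4,"rx":0,"ry":0,"rz":0},{"grip":0.42,"x":0,"y":0,"z":2,"rx":0,"ry":0,"rz":0},{"grip":0.42,"x":0,"y":0,"z":0,"rx":0,"ry":0,"rz":0},{"grip":0.42,"x":0,"y":0,"z":0,"rx":0,"ry":0,"rz":0}]'
python3 -m jog '[{"grip":0.42,"x":0,"y":0,"z":1.5,"rx":0,"ry":0,"rz":0},{"grip":0.42,"x":0,"y":0,"z":1,"rx":0,"ry":0,"rz":0},{"grip":0.42,"x":0,"y":0,"z":0,"rx":0,"ry":0,"rz":0},{"grip":0.42,"x":0,"y":0,"z":0,"rx":0,"ry":0,"rz":0}]'
python3 -m jog '[{"grip":0.42,"x":0,"y":0,"z":1,"rx":0,"ry":0,"rz":0},{"grip":0.42,"x":0,"y":0,"z":1,"rx":0,"ry":0,"rz":0},{"grip":0.42,"x":0,"y":0,"z":0,"rx":0,"ry":0,"rz":0},{"grip":0.42,"x":0,"y":0,"z":0,"rx":0,"ry":0,"rz":0}]'
```

```text
time: 34.02
eef_pos: [0.4986, 0.1979, 0.353]
tcp_rot: [0.994, -0.112, 0.001, -0.0]
contact_force: [-0.0, -0.2, -0.3]
opening: 0.582
time: 34.35
eef_pos: [0.4989, 0.1982, 0.3524]
tcp_rot: [0.994, -0.112, 0.002, -0.001]
contact_force: [-1.9, -0.8, 7.1]
opening: 0.584
time: 34.68
eef_pos: [0.4993, 0.1983, 0.3522]
tcp_rot: [0.994, -0.112, 0.002, -0.001]
contact_force: [-2.6, -0.0, 11.9]
opening: 0.576
```

```bash
python3 -m jog '[{"grip":0.42,"x":0,"y":0,"z":-3,"rx":0,"ry":0,"rz":0},{"grip":0.42,"x":0,"y":0,"z":-10,"rx":0,"ry":0,"rz":0},{"grip":0.42,"x":0,"y":0,"z":-30,"rx":0,"ry":0,"rz":0},{"grip":0.42,"x":0,"y":0,"z":-30,"rx":0,"ry":0,"rz":0},{"grip":0.42,"x":0,"y":0,"z":-30,"rx":0,"ry":0,"rz":0}]'
python3 -m jog '[{"grip":0.42,"x":0,"y":36,"z":0,"rx":0,"ry":0,"rz":0},{"grip":0.42,"x":0,"y":36,"z":0,"rx":0,"ry":0,"rz":0},{"grip":0.42,"x":0,"y":36,"z":0,"rx":0,"ry":0,"rz":0},{"grip":0.42,"x":0,"y":36,"z":0,"rx":0,"ry":0,"rz":0},{"grip":0.42,"x":0,"y":36,"z":0,"rx":0,"ry":0,"rz":0},{"grip":0.42,"x":0,"y":0,"z":0,"rx":0,"ry":0,"rz":0},{"grip":0.42,"x":0,"y":0,"z":0,"rx":0,"ry":0,"rz":0}]'
python3 fin.py y; python3 fin.py y2
```

```text
time: 35.1
eef_pos: [0.4981, 0.1979, 0.4521]
tcp_rot: [0.994, -0.112, 0.0, -0.0]
contact_force: [-0.2, -0.3, 0.3]
opening: 0.578
time: 35.68
eef_pos: [0.4579, 0.021, 0.4514]
tcp_rot: [0.993, -0.114, 0.001, -0.0]
contact_force: [0.2, 0.5, 0.6]
opening: 0.583
[497.7 202.3 181.9] lean deg x,y [2.6 1.6] -121.1
top off 0.2 px; lean deg 0.9
mid off 0.03 px; lean deg 0.5
bot off 0.24 px; lean deg -0.3
[136. 147. 139. 122. 116. 116. 116. 126. 162. 149. 120. 116. 116. 116.
 116. 115. 114. 114. 114. 114. 114. 112. 105. 129. 128. 117. 116. 116.
 115. 115. 115. 115. 114. 114. 114. 115. 120. 133. 126. 116. 116. 115.]
[497.8 202.3 182. ] lean deg x,y [2.7 1.4] -121.1
top off 0.18 px; lean deg 1.3
mid off 0.01 px; lean deg 0.6
bot off 0.24 px; lean deg -0.3
[136. 146. 138. 122. 116. 115. 116. 126. 162. 148. 120. 116. 116. 115.
 116. 115. 114. 114. 114. 114. 114. 112. 106. 128. 128. 117. 116. 115.
 115. 115. 115. 115. 114. 114. 114. 115. 120. 133. 126. 117. 116. 115.]
```

View pics/y_scene.png

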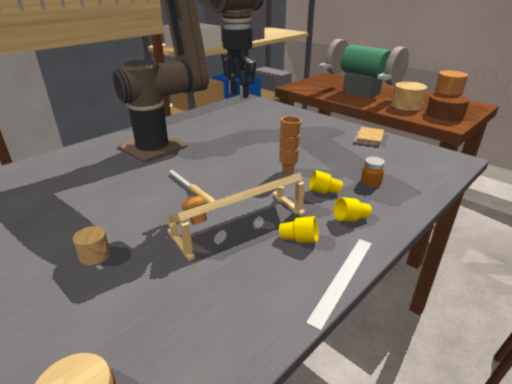

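View pics/y.png

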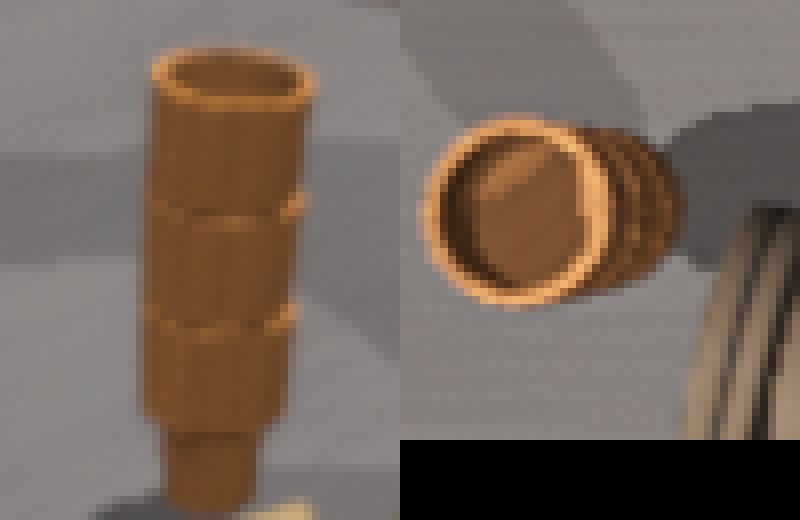

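View pics/y_top.png

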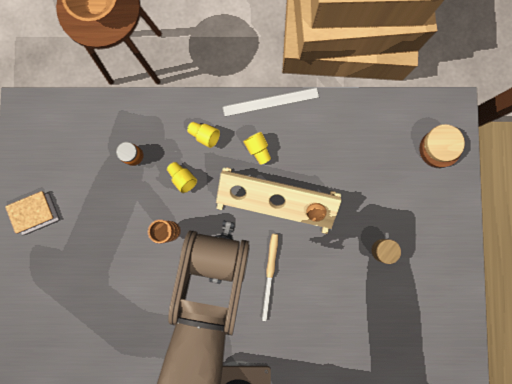

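The stack didn't change under either 12 N press, the arm is clear, and the rack, knob and other things look where they were. Handing in.

```bash
python3 -c "
from plant import sign_off
print(sign_off())"
```

```text
the job is handed in; nothing more can be done
None
```

Both rack tumblers are now nested, open end up, in the bench tumbler as one upright stack, and I handed the job in at about 36 s of the 69 s allowed. I drew each one out along its bore, set it upright and lowered it in by force feedback. Peak contact in my readings was about 12 N. The top one looked slightly off-centre, so I regripped and reseated it. I then pressed gently on its rim twice, with the jaws turned 90° between presses.

**Checks that agreed:**
- **Rim spacing:** the three rims were measured at 86.9, 134.6 and 182.0 mm. The two spacings are equal, 47.7 and 47.4 mm.
- **Stability:** the top tumbler did not move under either press.
- **Bottom tumbler:** it shows no visible shift.
- **Everything else:** the rack, knob, jar, gouge and blank look unmoved in both views, and the arm stands clear.

**Checks that disagreed or stayed unclear:**
- **Spacing against nominal:** the measured spacings are about 1.5 mm over the nominal 46 mm. I took this as camera scale bias, because the two are equal.
- **Top tumbler height:** at first contact it came in about 1 mm higher than the first tumbler had, relative to prediction.
- **Top tumbler lean:** the fits still show a lean of about 1° and an offset of about 1 mm. Neither press changed this, and it is near the limit of what I can measure.

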